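# Gauge the mount sleeves and pack the ones that fit

### The arm

A 7-joint arm with a two-finger parallel gripper is mounted at the origin on the work surface. World frame = base frame: x ahead of the robot, y to its left, z up, the work surface at z = 0. Lengths are in m, angles in rad, forces in N, time in s.
With the tool pointing down it reaches from about 0.4 to 0.85 m from the base axis. Payload 4.5 kg.
Tool frame: the origin (TCP) lies between the finger pads; the fingertips stand 11 mm ahead of it and the grasp point (between the pads) lies 8 mm behind it; y points along the fingers, x is the direction in which the jaws open and shut, and the axes are right-handed (so a half turn about y gives the same grasp; the last joint's range is limited). The gripper opens to 88 mm and grips with 3 to 60 N. Pads are 18 mm wide; open, the fingers measure 123 mm over their backs; the gripper's body (75 mm by 187 mm) begins 45 mm behind the grasp point.
Start: joints at [1.153, 0.689, -0.195, 1.565, 0.157, 0.902, -0.215], TCP at [0.273, -0.562, 0.25] pointing down, gripper open.
Joint ranges: [-3.01, 3.01], [-0.46, 2.08], [-1.47, 1.51], [0.13, 2.56], [-1, 4.14], [0.04, 2.09], [-2.66, 2.66]. Speed limits (rad/s): [2.57, 2.57, 3.14, 3.14, 3.14, 3.14, 3.14].

### API

Orientations are given as a unit quaternion [w, x, y, z].
In Python, from cell import status, eyes, ticket gives the robot as it stands.
- The arm moves only by the tool jog_arm, never from a script. Its argument "moves" is a list of rows, each a list of 7 numbers: the turn, a rotation vector about the world's x, y, z normalised to -1 to 1, where 1 is 0.08 rad, then the shift along the world's x, y, z normalised to -1 to 1, where 1 is 0.03 m, then the opening, from 0 (shut) to 1 (fully open). A call has 1 to 12 rows; each row shifts and turns the pose as measured when the row begins; what a row does not reach is not made up. A row lasts 1/12 s, in which the tool goes at most 41.7 mm and 7.16 degrees, less where a joint would pass 70% of its speed; a pose out of reach is approached as far as the arm can. A call with a number of a shift or a turn outside -1 to 1 is refused whole. A call with a gripper value outside its range is refused whole. The fingers move at their own pace and stop on an object; the grip force is fixed at half the most. Time passes only in rows, so rows that do not move let the fingers close. It gives the time, the measured TCP pose, the force and the opening at its end, in the units of the state.
- status.state(): the state, without advancing time (a new reading comes with each control period).
- eyes.grab_frame(name): name is "scene" or "top"; returns a dict with "color" (384x512x3 uint8, blue, green, red), "fx", "fy", "cx", "cy" (pixels), "T" (4x4, takes a point from camera to world coordinates). Camera axes: x right, y down, z forward; pixel columns grow to the right and rows downward; lengths in m; the calibration is good to about 2 mm. A picture is of the moment at which its call begins. There is no depth.
- ticket.close_job(): hands the job in, once; it reports no verdict.
The state is a dict: "clock": time; "joint_positions": joint angles; "dq": joint speeds; "joint_efforts": joint torques, N m; "ee_pos": TCP position; "ee_rot": TCP orientation; "force": force on the tool from outside, world axes, zero at the start; "torque": the same for the moment, N m; "opening": finger opening in m.
Only numpy, scipy, OpenCV 4.12 (cv2) and the standard library are available. Lean on these libraries where they do the work, as an engineer would, in place of code of your own. Each camera call takes 0.05 s, during which the arm holds its last target. There are 200 camera calls.

### The job

Turn both cam fasteners on the equipment case to unlocked, only then swing its lid fully open. Then take the brass mounting sleeves one at a time, longest first and shortest last: lower each over the gauge pin as far as it goes and let go of it so that it rests there; if it goes right down to the block, stand it in the open case, and if it stops part-way, stand it in the shallow wooden tray. In the end every sleeve stands upright on the floor of the case or tray where it belongs, the lid is open, and the magnifier and fossils have been left alone.

Things in the scene. Friction and masses are not known exactly. Their poses are not given: they have to be found in the camera images.
- case: fixed grey open-topped equipment case, 160 mm (its own x) by 290 mm (its own y) by 104 mm high, walls and floor 5 mm thick, origin under its centre. Its own +x side, the side away from the gauge, carries the hinge of the lid; inner floor 5 mm above the origin, dark lining. Room for all sleeves in a row along its y. Closed by the lid at the start
- lid (a joint): hinge of the case lid (8 mm thick, covers the case): 0 closed, grows as it opens upward and over to the hinge side, stops at 1.6 rad; stiff hinge (about 0.7 N m of friction), stays wherever it is left. Not to be lifted while a fastener is still locked
- lid_hinge (a point): point on the lid's hinge line, in the middle of its length; the hinge line runs along this frame's y, the top edge of the case's +x wall; the frame turns with the lid, and its -x axis points along the lid to the opening edge
- lid_handle (a point): centre of the bar handle on the lid: round steel bar 11 mm thick and 71 mm long, parallel to the hinge, its centre line 35 mm off the lid's outer face, 18 mm from the opening edge and 142 mm from the hinge line; turns with the lid (axes as lid_hinge), open space below the bar
- cam_1 (a joint): first quarter-turn cam fastener on the lid: 0 locked, 1.571 (end stop) unlocked, counts as unlocked above 1.25; turns clockwise seen from above; friction 0.06 N m. May start a few degrees on
- cam_2 (a joint): second quarter-turn cam fastener, same as cam_1
- cam_1_grip (a point): grip of the first fastener, on its axis (z, off the lid), 9 mm below the top of the upright grip bar: black bar 38 mm long (along this frame's x, which turns with it), 14 mm thick, 32 mm tall, on a 40 mm disc. The fastener sits 90 mm to one side of the handle, 12 mm nearer the hinge. Locked: bar points across to the hinge; unlocked: bar parallel to the hinge
- cam_2_grip (a point): grip of the second fastener, same as the first, 90 mm to the other side of the handle
- pin_base (a point): centre of the fixed gauge pin's foot, on the top face of its square steel block (110 x 110 mm, top 15 mm above the table); z up along the pin. Lower part of the pin 28 mm thick up to 32 mm; then a 45 degree conical shoulder to 35 mm; above it 22 mm thick up to 53 mm; conical tip to 65 mm. Wide-bored sleeves go right down to the block; narrow-bored ones stop on the shoulder, about 33 mm higher
- tray: fixed shallow light-wood tray for misfits, 170 mm (its own x) by 290 mm (its own y) by 30 mm high, walls and floor 6 mm thick, origin under its centre, inner floor 6 mm above the origin. Room for all sleeves in a row along its y
- longest_1_mid (a point): longest brass sleeve, 96 mm tall: upright tube of 40 mm outer diameter, open at both ends, with a heavy 66 mm flange, 10 mm thick, at its foot; this point is on its axis half-way up (48 mm above the foot), z up its axis. Exactly one of longest_1 and longest_2 is present (None: absent). The bore is either 32 mm or 25 mm: the pin shows which
- longest_2_mid (a point): longest brass sleeve, 96 mm tall: upright tube of 40 mm outer diameter, open at both ends, with a heavy 66 mm flange, 10 mm thick, at its foot; this point is on its axis half-way up (48 mm above the foot), z up its axis. Exactly one of longest_1 and longest_2 is present (None: absent). The bore is either 32 mm or 25 mm: the pin shows which
- second_mid (a point): second brass sleeve, 84 mm tall: upright tube of 40 mm outer diameter, open at both ends, with a heavy 66 mm flange, 10 mm thick, at its foot; this point is on its axis half-way up (42 mm above the foot), z up its axis. Present in some starts only (None: absent); at least one of second and third is there. The bore is either 32 mm or 25 mm: the pin shows which
- third_mid (a point): third brass sleeve, 72 mm tall: upright tube of 40 mm outer diameter, open at both ends, with a heavy 66 mm flange, 10 mm thick, at its foot; this point is on its axis half-way up (36 mm above the foot), z up its axis. Present in some starts only (None: absent); at least one of second and third is there. The bore is either 32 mm or 25 mm: the pin shows which
- shortest_1_mid (a point): shortest brass sleeve, 60 mm tall: upright tube of 40 mm outer diameter, open at both ends, with a heavy 66 mm flange, 10 mm thick, at its foot; this point is on its axis half-way up (30 mm above the foot), z up its axis. Exactly one of shortest_1 and shortest_2 is present (None: absent). The bore is either 32 mm or 25 mm: the pin shows which
- shortest_2_mid (a point): shortest brass sleeve, 60 mm tall: upright tube of 40 mm outer diameter, open at both ends, with a heavy 66 mm flange, 10 mm thick, at its foot; this point is on its axis half-way up (30 mm above the foot), z up its axis. Exactly one of shortest_1 and shortest_2 is present (None: absent). The bore is either 32 mm or 25 mm: the pin shows which
- magnifier: magnifying glass lying flat, 84 mm ring with black handle, origin under the ring; bystander
- vertebra: brown fossil vertebra, 68 mm across, 44 mm high, origin under it; bystander
- bone_block: piece of fossil bone 70 x 50 x 35 mm, origin under it; bystander

How it is judged:
On the way, in this order (a step that is already met when the one before it is completed fails the run):
1. both cam fasteners on the case are turned to unlocked (value of joint each of cam_1, cam_2 above 1.25 rad), for 0.2 s.
2. the case lid is swung open (past 75 degrees) (value of joint lid above 1.3 rad), for 0.2 s.
3. longest_1 stands released on the gauge pin, fully down on the block (horizontal distance between longest_1_mid and pin_base below 0.006 m and z of longest_1_mid in the frame of pin_base between 0.044 and 0.053 m and angle between longest_1_mid's own z axis and vertical below 0.1 rad and contact force between the fingers and longest_1 below 0.5 N), for 0.3 s.
4. longest_2 stands released on the gauge pin, stopped by the pin's shoulder (horizontal distance between longest_2_mid and pin_base below 0.006 m and z of longest_2_mid in the frame of pin_base between 0.075 and 0.088 m and angle between longest_2_mid's own z axis and vertical below 0.1 rad and contact force between the fingers and longest_2 below 0.5 N), for 0.3 s.
5. second stands released on the gauge pin, stopped by the pin's shoulder (horizontal distance between second_mid and pin_base below 0.006 m and z of second_mid in the frame of pin_base between 0.069 and 0.082 m and angle between second_mid's own z axis and vertical below 0.1 rad and contact force between the fingers and second below 0.5 N), for 0.3 s.
6. third stands released on the gauge pin, fully down on the block (horizontal distance between third_mid and pin_base below 0.006 m and z of third_mid in the frame of pin_base between 0.032 and 0.041 m and angle between third_mid's own z axis and vertical below 0.1 rad and contact force between the fingers and third below 0.5 N), for 0.3 s.
7. shortest_1 stands released on the gauge pin, fully down on the block (horizontal distance between shortest_1_mid and pin_base below 0.006 m and z of shortest_1_mid in the frame of pin_base between 0.026 and 0.035 m and angle between shortest_1_mid's own z axis and vertical below 0.1 rad and contact force between the fingers and shortest_1 below 0.5 N), for 0.3 s.
8. shortest_2 stands released on the gauge pin, stopped by the pin's shoulder (horizontal distance between shortest_2_mid and pin_base below 0.006 m and z of shortest_2_mid in the frame of pin_base between 0.057 and 0.07 m and angle between shortest_2_mid's own z axis and vertical below 0.1 rad and contact force between the fingers and shortest_2 below 0.5 N), for 0.3 s.
At the end, for the whole second after the job is handed in: Sleeves that went right down the pin (longest_1, third, shortest_1) stand on the case floor, the others on the tray floor: upright within 6 degrees, within 6 mm of standing height, released, at rest; lid past 1.3 rad, fasteners past 1.25 rad (all of step 1 and x of longest_1_mid in the frame of case between -0.075 and 0.075 m and y of longest_1_mid in the frame of case between -0.14 and 0.14 m and z of longest_1_mid in the frame of case between 0.047 and 0.059 m and angle between each of longest_1_mid, longest_2_mid, second_mid, third_mid, shortest_1_mid, shortest_2_mid's own z axis and vertical below 0.1 rad and linear speed of each of longest_1, longest_2, second, third, shortest_1, shortest_2 below 0.02 m/s and contact force between the fingers and longest_1 below 0.5 N and x of longest_2_mid in the frame of tray between -0.079 and 0.079 m and y of longest_2_mid in the frame of tray between -0.139 and 0.139 m and z of longest_2_mid in the frame of tray between 0.048 and 0.06 m and contact force between the fingers and longest_2 below 0.5 N and x of second_mid in the frame of tray between -0.079 and 0.079 m and y of second_mid in the frame of tray between -0.139 and 0.139 m and z of second_mid in the frame of tray between 0.042 and 0.054 m and contact force between the fingers and second below 0.5 N and x of third_mid in the frame of case between -0.075 and 0.075 m and y of third_mid in the frame of case between -0.14 and 0.14 m and z of third_mid in the frame of case between 0.035 and 0.047 m and contact force between the fingers and third below 0.5 N and x of shortest_1_mid in the frame of case between -0.075 and 0.075 m and y of shortest_1_mid in the frame of case between -0.14 and 0.14 m and z of shortest_1_mid in the frame of case between 0.029 and 0.041 m and contact force between the fingers and shortest_1 below 0.5 N and x of shortest_2_mid in the frame of tray between -0.079 and 0.079 m and y of shortest_2_mid in the frame of tray between -0.139 and 0.139 m and z of shortest_2_mid in the frame of tray between 0.03 and 0.042 m and contact force between the fingers and shortest_2 below 0.5 N and value of joint lid above 1.3 rad); the robot touches nothing.
It fails at once if the lid is lifted while a fastener is still locked (value of joint lid above 0.12 rad and value of joint any of cam_1, cam_2 below 1.1 rad).
It fails at once if the magnifier is moved by more than 30 mm (distance of magnifier from where it was at the start of the episode above 0.03 m).
It fails at once if the fossil vertebra is moved by more than 30 mm (distance of vertebra from where it was at the start of the episode above 0.03 m).
It fails at once if the block of fossil bone is moved by more than 30 mm (distance of bone_block from where it was at the start of the episode above 0.03 m).
Of longest_1, longest_2 only 1 to 1 are there at a start; the rules pass over those that are not, and their reading is None.
Of second, third only 1 to 2 are there at a start; the rules pass over those that are not, and their reading is None.
Of shortest_1, shortest_2 only 1 to 1 are there at a start; the rules pass over those that are not, and their reading is None.
At some moment in a run one of longest_1, longest_2, second, third, shortest_1, shortest_2 may be knocked a few centimetres aside while the robot is not near it.
It also fails if it takes over 210 s, if anything falls off the work surface, if the arm or the gripper's body presses on something with over 40 N, if the wrist force passes 120 N, or if a joint passes its speed limit or range.

## Working session

There is one attempt and no reset: what is moved stays moved. The work goes in short steps, Python scripts to look and compute and a tool call to move; the robot and the scene stay as the last step left them, time stands still between calls to the robot, and variables do not carry over. Pictures are saved under pics/ and viewed, about 12 in all and at most 16, crops included, and the job is handed in when it is done.

Besides the shell and the picture viewer there is one more tool, called after "Call:" as name([rows], argument=value, ...), one row to a line, values as JSON. jog_arm: Moves the arm, as the interface text tells. Scaled input: -1 to 1 covers 0.03 m each way for a shift and 0.08 rad each way for a turn. Its arguments: {"type":"object","properties":{"moves":{"type":"array","items":{"type":"array","items":{"type":"number","minimum":-1,"maximum":1}}}},"required":["moves"]}

```bash
ls; mkdir -p pics
cat > h.py <<'E'
import numpy as np, cv2, sys
from cell import status, eyes, ticket
def shot(name,fn,crop=None,scale=1):
    f=eyes.grab_frame(name); im=f["color"]
    cv2.imwrite("pics/raw_"+fn,im)
    np.savez("pics/"+fn[:-4]+"_"+name,**{k:f[k] for k in("fx","fy","cx","cy","T")})
    if crop: x0,y0,x1,y1=crop; im=im[y0:y1,x0:x1]
    cv2.imwrite("pics/"+fn,cv2.resize(im,None,fx=scale,fy=scale,interpolation=cv2.INTER_CUBIC)); return f
def ray(f,u,v,z):
    T=np.array(f["T"]); d=T[:3,:3]@[(u-f["cx"])/f["fx"],(v-f["cy"])/f["fy"],1]; o=T[:3,3]
    return (o+d*(z-o[2])/d[2]).round(4)
def pix(f,p):
    T=np.array(f["T"]); c=T[:3,:3].T@(np.array(p)-T[:3,3]); return (f["fx"]*c[0]/c[2]+f["cx"],f["fy"]*c[1]/c[2]+f["cy"])
E
python3 - <<'E'
from h import *
s=status.state(); print(s)
for n in("top","scene"):
    f=shot(n,n+"1.png",scale=1.56); print(n,f["fx"],f["cx"],f["cy"],np.array(f["T"]).round(4).tolist())
E
```

```text
pics
{'clock': 0.0, 'joint_positions': array([ 1.15278726,  0.68999721, -0.19451406,  1.56634736,  0.15731759,
        0.90249428, -0.21510441]), 'dq': array([-1.95179209e-04,  3.88330624e-04,  1.64715604e-04, -2.78469450e-04,
        2.20625668e-04, -8.43601920e-04,  4.41713715e-05]), 'joint_efforts': array([ 5.68840751e-04, -5.27545631e+01, -1.26650602e+00, -1.53423446e+01,
       -5.25328028e-02,  6.56342876e-03,  1.58996613e-04]), 'ee_pos': array([ 0.27255529, -0.56175616,  0.24890088]), 'ee_rot': array([ 0.59960951, -0.59900418,  0.37585522, -0.3746936 ]), 'force': array([-0.40831248,  0.15264292,  1.18615969]), 'torque': array([-0.0035712 ,  0.04972341,  0.00415515]), 'opening': 0.08844507817936255}
top 371.8291321402349 250.6545025668308 187.36120014524917 [[-0.0158, -0.9908, 0.1344, 0.4622], [-0.9999, 0.0149, -0.0076, 0.011], [0.0056, -0.1345, -0.9909, 0.9845], [0.0, 0.0, 0.0, 1.0]]
scene 411.30298014469537 253.32940227967703 201.5854911508235 [[-0.2269, 0.7013, -0.6758, 1.2235], [0.9738, 0.173, -0.1474, 0.149], [0.0136, -0.6915, -0.7222, 0.7781], [0.0, 0.0, 0.0, 1.0]]
```

View pics/top1.png

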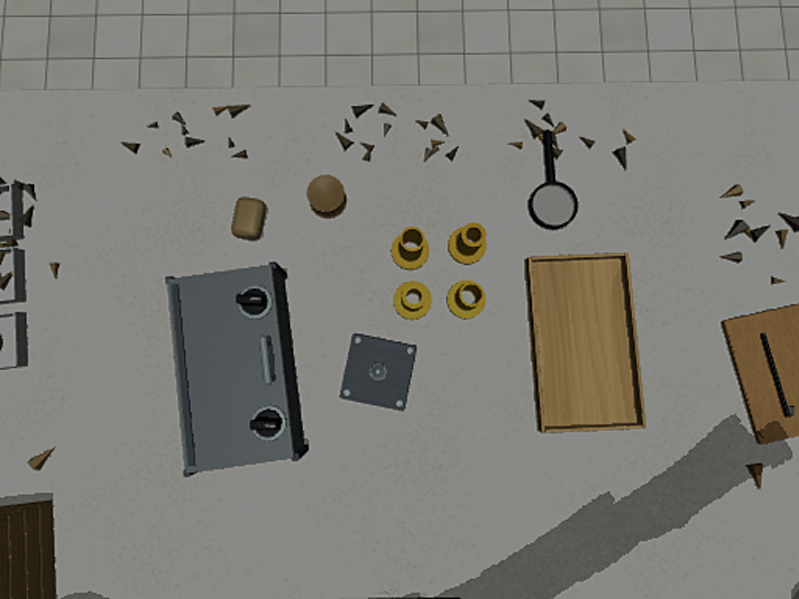

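View pics/scene1.png

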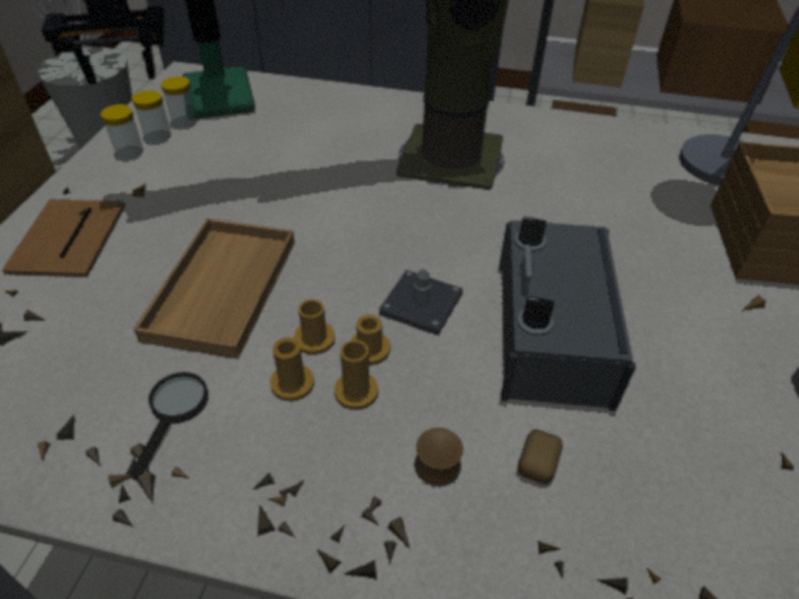

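Top view: case at about (235,370), cams at (255,300) and (267,423), and handle at (266,358). The pin is at (377,372), the four sleeves at (410,245), (468,242), (412,298) and (467,298), and the tray at (585,342). I'll enlarge both views.

Run:
```python
from h import *
im=cv2.imread("pics/raw_top1.png"); cv2.imwrite("pics/c1.png",cv2.resize(im[136:308,100:325],None,fx=3.5,fy=3.5,interpolation=cv2.INTER_CUBIC))
im=cv2.imread("pics/raw_scene1.png"); cv2.imwrite("pics/c2.png",cv2.resize(im[130:270,165:405],None,fx=3.3,fy=3.3,interpolation=cv2.INTER_CUBIC))
```

```text
(no output)
```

View pics/c1.png

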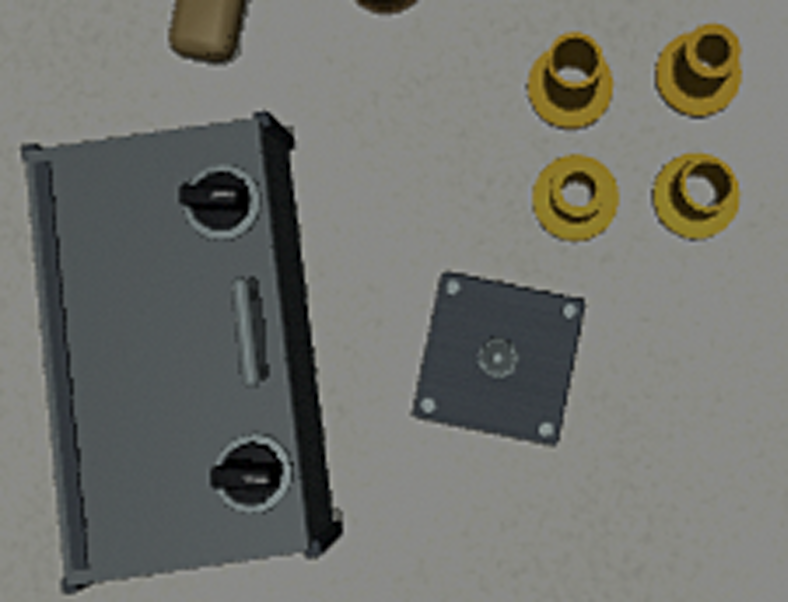

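View pics/c2.png

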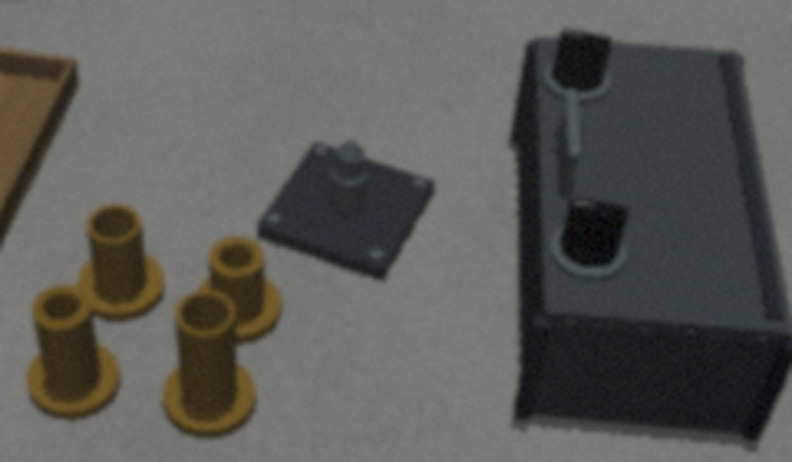

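Longest is the upper left sleeve, with its flange at (570,86) and rim at (577,58). Second is upper right at (698,75), third lower right at (696,197) and shortest lower left at (575,198). The cam discs are at (221,202) and (252,474), the handle ends at (243,280) and (258,382), and the pin tip at (497,357).

Run:
```python
from h import *
f=dict(np.load("pics/top1_top.npz")); g=dict(np.load("pics/scene1_scene.npz"))
t=lambda u,v,z:ray(f,100+(u+.5)/3.5-.5,136+(v+.5)/3.5-.5,z)
s=lambda u,v,z:ray(g,165+(u+.5)/3.3-.5,130+(v+.5)/3.3-.5,z)
for n,u,v,z in [("longF",570,86,.008),("longTop",577,58,.096),("secF",698,75,.008),("secT",713,50,.084),("thF",696,197,.008),("thT",707,186,.072),("shF",575,198,.008),("shT",579,187,.06),
 ("pintip",497,357,.08),("b",444,272,.015),("b",584,298,.015),("b",557,444,.015),("b",413,416,.015),
 ("lidUR",258,118,.11),("lidLR",308,555,.11),("lidUL",25,150,.11),("lidLL",70,585,.11),("h1",243,280,.152),("h2",258,382,.152),("cam1",221,202,.116),("cam2",252,474,.116)]: print(n,t(u,v,z))
print("tray",[ray(f,u/1.56,v/1.56,.03) for u,v in((526,258),(629,254),(645,427),(541,432))])
print("mag",ray(f,553/1.56,205/1.56,.0))
for n,u,v,z in [("longT",206,313,.096),("secT",64,307,.084),("thT",116,224,.072),("shT",237,256,.06),("pintip",350,143,.08),("disc far",578,78,.116),("disc near",590,248,.116),("h",571,92,.152),("h",573,152,.152)]: print("S",n,s(u,v,z))
s=status.state();from scipy.spatial.transform import Rotation as R
print(R.from_quat(np.roll(s["ee_rot"],-1)).as_matrix().round(3))
```

```text
longF [ 0.6676 -0.0294  0.008 ]
longTop [ 0.6689 -0.0311  0.096 ]
secF [ 0.6748 -0.1277  0.008 ]
secT [ 0.6761 -0.1281  0.084 ]
thF [ 0.5806 -0.123   0.008 ]
thT [ 0.5806 -0.1223  0.072 ]
shF [ 0.5812 -0.0315  0.008 ]
shT [ 0.5828 -0.0322  0.06  ]
pintip [0.463  0.0277 0.08  ]
b [0.5264 0.0675 0.015 ]
b [ 0.5055 -0.0363  0.015 ]
b [ 0.3993 -0.0143  0.015 ]
b [0.4211 0.091  0.015 ]
lidUR [0.627 0.188 0.11 ]
lidLR [0.337  0.1519 0.11  ]
lidUL [0.6073 0.3457 0.11  ]
lidLL [0.3206 0.3062 0.11  ]
h1 [0.5142 0.1878 0.152 ]
h2 [0.4497 0.1774 0.152 ]
cam1 [0.569  0.2109 0.116 ]
cam2 [0.3898 0.1878 0.116 ]
tray [array([ 0.6463, -0.2235,  0.03  ]), array([ 0.6506, -0.3971,  0.03  ]), array([ 0.3662, -0.4027,  0.03  ]), array([ 0.3611, -0.2343,  0.03  ])]
mag [ 0.7458 -0.2827  0.    ]
S longT [ 0.6662 -0.03    0.096 ]
S secT [ 0.674  -0.1273  0.084 ]
S thT [ 0.5804 -0.1225  0.072 ]
S shT [ 0.5793 -0.0323  0.06  ]
S pintip [0.4626 0.0265 0.08  ]
S disc far [0.3874 0.1875 0.116 ]
S disc near [0.5657 0.2106 0.116 ]
S h [0.4499 0.1818 0.152 ]
S h [0.5132 0.1888 0.152 ]
[[ 0.437 -0.001  0.9  ]
 [-0.9    0.001  0.437]
 [-0.002 -1.    -0.   ]]
```

Pin at (0.463, 0.027) and cams at (0.568, 0.211) and (0.389, 0.188). The handle is at (0.482, 0.184), and the hinge runs at 7.4° from world x. Heading to cam_1, turning the jaws on the way.

Call:
jog_arm([
  [0,0,1,0.38,1,0,0.45],
  [0,0,1,0.38,1,0,0.45],
  [0,0,1,0.38,1,0,0.45],
  [0,0,1,0.38,1,0,0.45],
  [0,0,1,0.38,1,0,0.45],
  [0,0,1,0.38,1,0,0.45],
  [0,0,1,0.38,1,0,0.45],
  [0,0,1,0.38,1,0,0.45],
  [0,0,1,0.38,1,0,0.45],
  [0,0,1,0.38,1,0,0.45],
  [0,0,1,0.38,1,0,0.45],
  [0,0,1,0.38,1,0,0.45],
])

```text
clock: 1.1
ee_pos: [0.4041, -0.1929, 0.2452]
ee_rot: [-0.704, 0.707, -0.048, 0.045]
force: [1.4, 0.8, -0.6]
opening: 0.0393
```

```bash
cat > st.py <<'E'
from h import *
from scipy.spatial.transform import Rotation as R
s=status.state(); M=R.from_quat(np.roll(s["ee_rot"],-1)).as_matrix()
print("t",round(s["clock"],2),"p",s["ee_pos"].round(4),"yaw",np.degrees(np.arctan2(M[1,0],M[0,0])).round(1),"app",M[:,1].round(3),"F",s["force"].round(1),"Tq",s["torque"].round(2),"op",round(s["opening"],4),"q",s["joint_positions"].round(2))
E
python3 st.py
```

```text
t 1.1 p [ 0.4041 -0.1929  0.2452] yaw -7.5 app [-0.005 -0.005 -1.   ] F [ 1.4  0.8 -0.6] Tq [-0.   -0.09 -0.01] op 0.0393 q [ 0.64  0.5  -0.45  2.07  0.36  0.65 -0.19]
```

Call:
jog_arm([
  [0,0,0.4,0.4,1,0.1,0.45],
  [0,0,0.4,0.4,1,0.1,0.45],
  [0,0,0.4,0.4,1,0,0.45],
  [0,0,0.4,0.4,1,0,0.45],
  [0,0,0,0.4,1,0,0.45],
  [0,0,0,0.4,1,0,0.45],
  [0,0,0,0.4,1,0,0.45],
  [0,0,0,0.4,1,0,0.45],
  [0,0,0,0.4,1,0,0.45],
  [0,0,0,0.4,1,0,0.45],
  [0,0,0,0.4,1,0,0.45],
  [0,0,0,0.4,1,0,0.45],
])

```text
clock: 2.1
ee_pos: [0.549, 0.1848, 0.2488]
ee_rot: [-0.704, 0.71, -0.002, -0.007]
force: [0.3, -0.3, -0.3]
opening: 0.0397
```

Call:
jog_arm([
  [0,0,0,0.3,0.9,0,0.45],
  [0,0,0,0.2,0.5,0,0.45],
  [0,0,0,0,0,0,0.45],
])

```text
clock: 2.35
ee_pos: [0.5643, 0.238, 0.2476]
ee_rot: [-0.706, 0.708, 0.001, -0.01]
force: [0.7, -0.8, 0.3]
opening: 0.0397
```

```bash
python3 st.py
```

```text
t 2.35 p [0.5643 0.238  0.2476] yaw 0.9 app [-0.013 -0.002 -1.   ] F [ 0.7 -0.8  0.3] Tq [-0.04 -0.13  0.01] op 0.0397 q [-0.23  0.7  -0.44  1.59  0.34  0.94 -0.77]
```

Call:
jog_arm([
  [0,-0.16,0,0.1,-0.9,0,0.45],
  [0,0,0,0,0,-0.6,0.45],
  [0,0,0,0,0,-0.8,0.45],
  [0,0,0,0,0,-0.7,0.45],
  [0,0,0,0,0,-0.5,0.45],
  [0,0,0,0,0,0,0.45],
])

```text
clock: 2.85
ee_pos: [0.5658, 0.2059, 0.1661]
ee_rot: [-0.705, 0.709, 0.005, -0.006]
force: [-0.5, -0.8, -0.2]
opening: 0.0398
```

```bash
python3 st.py
```

```text
t 2.85 p [0.5658 0.2059 0.1661] yaw 0.9 app [-0.001 -0.006 -1.   ] F [-0.5 -0.8 -0.2] Tq [-0.03 -0.   -0.02] op 0.0398 q [-0.21  0.79 -0.39  1.7   0.42  0.74 -0.8 ]
```

Call:
jog_arm([
  [0,0,0,0.07,0.16,0,0.45],
  [0,0,0,0,0,-0.4,0.45],
  [0,0,0,0,0,-0.4,0.45],
  [0,0,0,0,0,-0.2,0.45],
  [0,0,0,0,0,0,0],
])

```text
clock: 3.27
ee_pos: [0.5691, 0.2094, 0.1358]
ee_rot: [-0.705, 0.709, 0.005, -0.004]
force: [-1.3, -0.4, 1.7]
opening: 0.0375
```

Call:
jog_arm([
  [0,0,0,0,0,0,0],
  [0,0,0,0,0,0,0],
  [0,0,0,0,0,0,0],
])

```text
clock: 3.52
ee_pos: [0.569, 0.2094, 0.136]
ee_rot: [-0.705, 0.709, 0.005, -0.004]
force: [0.5, 0.6, -2.6]
opening: 0.0369
```

```bash
python3 - <<'E'
from h import *
shot("scene","c3.png",(310,90,430,240),4)
E
python3 st.py
```

```text
t 3.57 p [0.569  0.2094 0.136 ] yaw 0.8 app [ 0.002 -0.006 -1.   ] F [ 0.   1.1 -1.2] Tq [-0.02 -0.12 -0.02] op 0.0368 q [-0.23  0.83 -0.37  1.71  0.45  0.68 -0.82]
```

View pics/c3.png

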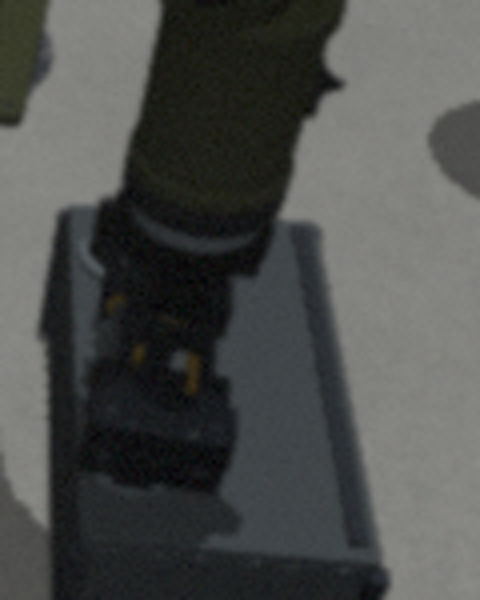

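Opening stopped at 37 mm, so the fingers are probably on the 40 mm disc rather than the 14 mm bar. I'll open, lift about 10 mm and close again.

Call:
jog_arm([
  [0,0,0,0,0,0,0.5],
  [0,0,0,0,0,0,0.5],
  [0,0,0,0,0,0.4,0.5],
  [0,0,0,0,0,0,0],
  [0,0,0,0,0,0,0],
  [0,0,0,0,0,0,0],
  [0,0,0,0,0,0,0],
  [0,0,0,0,0,0,0],
  [0,0,0,0,0,0,0],
])

```text
clock: 4.32
ee_pos: [0.569, 0.21, 0.151]
ee_rot: [-0.705, 0.709, 0.006, -0.004]
force: [0.9, 0.1, -0.5]
opening: 0.0142
```

```bash
python3 st.py
```

```text
t 4.32 p [0.569 0.21  0.151] yaw 0.8 app [ 0.003 -0.005 -1.   ] F [ 0.9  0.1 -0.5] Tq [-0.06 -0.27  0.01] op 0.0142 q [-0.22  0.81 -0.38  1.7   0.43  0.71 -0.81]
```

14 mm: the bar is held. Turning clockwise.

Call:
jog_arm([
  [0,0,-0.8,0,0,0,0],
  [0,0,-1,0,0,0,0],
  [0,0,-1,0,0,0,0],
  [0,0,-1,0,0,0,0],
  [0,0,-1,0,0,0,0],
  [0,0,-1,0,0,0,0],
  [0,0,-1,0,0,0,0],
  [0,0,-1,0,0,0,0],
  [0,0,-1,0,0,0,0],
  [0,0,-1,0,0,0,0],
])

```text
clock: 5.15
ee_pos: [0.569, 0.2101, 0.151]
ee_rot: [-0.649, 0.653, -0.276, 0.277]
force: [-0.8, -0.7, 1.5]
opening: 0.0137
```

```bash
python3 st.py
```

```text
t 5.15 p [0.569  0.2101 0.151 ] yaw -46.0 app [-0.001 -0.005 -1.   ] F [-0.8 -0.7  1.5] Tq [-0.04  0.14  0.09] op 0.0137 q [-0.34  0.79 -0.16  1.71  0.19  0.66 -1.41]
```

Call:
jog_arm([
  [0,0,-1,0,0,0,0],
  [0,0,-1,0,0,0,0],
  [0,0,-1,0,0,0,0],
  [0,0,-1,0,0,0,0],
  [0,0,-1,0,0,0,0],
  [0,0,-1,0,0,0,0],
  [0,0,-1,0,0,0,0],
  [0,0,-0.8,0,0,0,0],
  [0,0,0,0,0,0,0],
])

```text
clock: 5.9
ee_pos: [0.5692, 0.2102, 0.151]
ee_rot: [-0.526, 0.53, -0.47, 0.471]
force: [-0.7, -1.3, 1.1]
opening: 0.0137
```

```bash
python3 st.py
```

```text
t 5.9 p [0.5692 0.2102 0.151 ] yaw -83.4 app [-0.004 -0.005 -1.   ] F [-0.7 -1.3  1.1] Tq [-0.07  0.1   0.35] op 0.0137 q [-0.45  0.79  0.03  1.71 -0.02  0.64 -1.86]
```

Call:
jog_arm([
  [0,0,0,0,0,0,0.45],
  [0,0,0,0,0,0,0.45],
  [0,0,0,0,0,0,0.45],
  [0,0,0,0,0,1,0.45],
  [0,0,0,0,0,1,0.45],
  [0,0,1,-0.9,-0.1,0,0.45],
  [0,0,1,-0.9,-0.1,0,0.45],
  [0,0,1,-0.9,-0.1,0,0.45],
  [0,0,1,-0.9,-0.1,0,0.45],
  [0,0,1,-0.9,-0.1,0,0.45],
  [0,0,1,-0.9,-0.1,0,0.45],
  [0,0,1,0,0,0,0.45],
])

```text
clock: 6.9
ee_pos: [0.4022, 0.1909, 0.2126]
ee_rot: [-0.642, 0.643, -0.294, 0.296]
force: [-0.4, -0.1, 0.0]
opening: 0.0396
```

Call:
jog_arm([
  [0,0,1,0,0,0,0.45],
  [0,0,1,0,0,0,0.45],
  [0,0,1,0,0,0,0.45],
  [0,0,1,0,0,0,0.45],
  [0,0,1,0,0,0,0.45],
  [0,0,1,0,0,0,0.45],
  [0,0,1,0,0,0,0.45],
  [0,0,1,0,0,0,0.45],
  [0,0,1,0,0,0,0.45],
  [0,0,1,0,0,0,0.45],
  [0,0,1,0,0,0,0.45],
  [0,0,0,0,0,0,0.45],
])

```text
clock: 7.9
ee_pos: [0.401, 0.1908, 0.2143]
ee_rot: [0.708, -0.705, -0.029, 0.026]
force: [0.3, 0.5, -0.2]
opening: 0.0397
```

```bash
python3 - <<'E'
from h import *
shot("scene","c4.png",(300,90,430,250),3.7)
E
python3 st.py
```

```text
t 7.95 p [0.401  0.1908 0.2144] yaw 4.3 app [ 0.005  0.004 -1.   ] F [-0.6  0.4  0.3] Tq [-0.04 -0.06 -0.02] op 0.0398 q [-0.27  0.54 -0.42  2.13  0.42  0.54 -0.92]
```

View pics/c4.png

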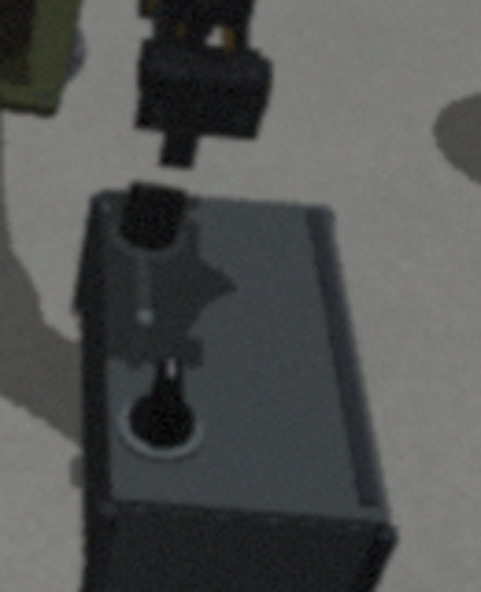

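The picture shows cam_1's bar at (165,390) now parallel to the hinge, and cam_2 at (155,215) still across. Now cam_2.

Call:
jog_arm([
  [0,0,-0.3,-0.42,-0.1,0,0.45],
  [0,0,0,0,0,-0.6,0.45],
  [0,0,0,0,0,-0.7,0.45],
  [0,0,0,0,0,-0.5,0.45],
  [0,0,0,0,0,-0.1,0.45],
  [0,0,0,0,0,0,0.45],
])

```text
clock: 8.45
ee_pos: [0.3901, 0.1886, 0.1569]
ee_rot: [0.71, -0.704, -0.016, 0.009]
force: [0.2, 0.3, -0.5]
opening: 0.0396
```

```bash
python3 st.py
```

```text
t 8.45 p [0.3901 0.1886 0.1569] yaw 2.0 app [ 0.011  0.008 -1.   ] F [ 0.2  0.3 -0.5] Tq [-0.06 -0.09  0.04] op 0.0396 q [-0.38  0.63 -0.28  2.22  0.52  0.33 -1.06]
```

Call:
jog_arm([
  [-0.1,0.14,0,0,0,-0.2,0.45],
  [0,0,0,0,0,0,0],
  [0,0,0,0,0,0,0],
  [0,0,0,0,0,0,0],
  [0,0,0,0,0,0,0],
  [0,0,0,0,0,0,0],
  [0,0,0,0,0,0,0],
])

```text
clock: 9.03
ee_pos: [0.3905, 0.1895, 0.1525]
ee_rot: [0.707, -0.707, -0.011, 0.011]
force: [0.0, 0.6, -5.6]
opening: 0.0138
```

Call:
jog_arm([
  [0,0,-0.8,0,0,0,0],
  [0,0,-1,0,0,0,0],
  [0,0,-1,0,0,0,0],
  [0,0,-1,0,0,0,0],
  [0,0,-1,0,0,0,0],
  [0,0,-1,0,0,0,0],
  [0,0,-1,0,0,0,0],
  [0,0,-1,0,0,0,0],
  [0,0,-1,0,0,0,0],
  [0,0,-1,0,0,0,0],
])

```text
clock: 9.87
ee_pos: [0.3919, 0.1888, 0.1525]
ee_rot: [0.654, -0.653, 0.27, -0.272]
force: [-0.2, 0.4, -3.9]
opening: 0.0138
```

```bash
python3 st.py
```

```text
t 9.87 p [0.3919 0.1888 0.1525] yaw -45.0 app [ 0.003  0.001 -1.   ] F [-0.2  0.4 -3.9] Tq [-0.08  0.04  0.14] op 0.0138 q [-0.5   0.64 -0.09  2.22  0.19  0.29 -1.53]
```

Call:
jog_arm([
  [0,0,-1,0,0,0,0],
  [0,0,-1,0,0,0,0],
  [0,0,-1,0,0,0,0],
  [0,0,-1,0,0,0,0],
  [0,0,-1,0,0,0,0],
  [0,0,-1,0,0,0,0],
  [0,0,-1,0,0,0,0],
  [0,0,-0.9,0,0,0,0],
  [0,0,0,0,0,0,0],
])

```text
clock: 10.62
ee_pos: [0.3927, 0.1877, 0.1525]
ee_rot: [-0.529, 0.529, -0.467, 0.47]
force: [0.7, -0.1, -3.2]
opening: 0.0138
```

```bash
python3 st.py
```

```text
t 10.62 p [0.3927 0.1877 0.1525] yaw -83.1 app [ 0.003 -0.003 -1.   ] F [ 0.7 -0.1 -3.2] Tq [0.04 0.   0.24] op 0.0138 q [-0.59  0.64  0.05  2.22 -0.1   0.28 -1.9 ]
```

Both cams are at their end stops. Moving to the handle; the yaw already suits it.

Call:
jog_arm([
  [0,0,0,0,0,0,0.5],
  [0,0,0,0,0,0,0.5],
  [0,0,0,0,0,0,0.5],
  [0,0,0,0,0,1,0.5],
  [0,0,0,0,0,0.5,0.5],
  [0,0,0,1,0,0,0.5],
  [0,0,0,1,0,0,0.5],
  [0,0,0,0.8,0,0,0.5],
  [0,0,0,0,0,0,0.5],
])

```text
clock: 11.37
ee_pos: [0.4788, 0.1874, 0.2013]
ee_rot: [-0.532, 0.532, -0.464, 0.467]
force: [1.2, 1.0, 0.1]
opening: 0.0442
```

```bash
python3 st.py
```

```text
t 11.37 p [0.4788 0.1874 0.2013] yaw -82.3 app [ 0.003 -0.003 -1.   ] F [1.2 1.  0.1] Tq [ 0.11 -0.08  0.05] op 0.0442 q [-0.51  0.62  0.07  1.96 -0.07  0.57 -1.83]
```

Call:
jog_arm([
  [0,0,0,0.07,-0.06,-0.6,0.5],
  [0,0,0,0,0,-0.7,0.5],
  [0,0,0,0,0,-0.6,0.5],
  [0,0,0,0,0,-0.1,0.5],
  [0,0,0,0,0,0,0],
  [0,0,0,0,0,0,0],
  [0,0,0,0,0,0,0],
  [0,0,0,0,0,0,0],
  [0,0,0,0,0,0,0],
  [0,0,0,0,0,0,0],
])

```text
clock: 12.2
ee_pos: [0.4817, 0.1869, 0.1436]
ee_rot: [0.536, -0.53, 0.463, -0.466]
force: [0.4, 3.2, -9.2]
opening: 0.0097
```

```bash
python3 st.py
```

```text
t 12.2 p [0.4817 0.1869 0.1436] yaw -82.1 app [ 0.009  0.002 -1.   ] F [ 0.4  3.2 -9.2] Tq [0.55 0.   0.  ] op 0.0097 q [-0.49  0.72  0.05  2.   -0.08  0.42 -1.82]
```

Call:
jog_arm([
  [0,0,0,-0.03,0.21,0.58,0],
  [0,0,0,-0.04,0.28,0.55,0],
  [0,0,0,-0.05,0.35,0.51,0],
  [0,0,0,-0.05,0.41,0.46,0],
  [0,0,0,-0.06,0.46,0.4,0],
])

```text
clock: 12.62
ee_pos: [0.4759, 0.2331, 0.2169]
ee_rot: [-0.531, 0.531, -0.463, 0.47]
force: [3.9, 0.4, -12.1]
opening: 0.0095
```

```bash
python3 st.py
```

```text
t 12.62 p [0.4759 0.2331 0.2169] yaw -82.6 app [ 0.007 -0.006 -1.   ] F [  3.9   0.4 -12.1] Tq [-0.19 -0.82 -0.09] op 0.0095 q [-0.61  0.61  0.1   1.9  -0.08  0.63 -1.91]
```

Call:
jog_arm([
  [0,0,0,-0.06,0.48,0.38,0],
  [0,0,0,-0.07,0.52,0.32,0],
  [0,0,0,-0.07,0.56,0.26,0],
  [0,0,0,-0.07,0.59,0.18,0],
  [0,0,0,-0.08,0.61,0.12,0],
])

```text
clock: 13.03
ee_pos: [0.4666, 0.3066, 0.2529]
ee_rot: [-0.524, 0.535, -0.461, 0.476]
force: [4.2, -6.2, -7.7]
opening: 0.0098
```

```bash
python3 st.py
```

```text
t 13.03 p [0.4666 0.3066 0.2529] yaw -83.1 app [ 0.006 -0.026 -1.   ] F [ 4.2 -6.2 -7.7] Tq [-1.3  -0.72  0.01] op 0.0098 q [-0.76  0.6   0.14  1.77 -0.07  0.79 -2.04]
```

Call:
jog_arm([
  [0,0,0,-0.08,0.6,0.05,0],
  [0,0,0,-0.08,0.6,-0.03,0],
  [0,0,0,-0.07,0.55,-0.1,0],
  [0,0,0,-0.05,0.4,-0.12,0],
  [0,0,0,0,0,0,0],
])

```text
clock: 13.45
ee_pos: [0.46, 0.3608, 0.2503]
ee_rot: [-0.517, 0.538, -0.457, 0.484]
force: [2.7, 2.3, -9.0]
opening: 0.0101
```

```bash
python3 st.py
```

```text
t 13.45 p [0.46   0.3608 0.2503] yaw -83.4 app [ 0.008 -0.047 -0.999] F [ 2.7  2.3 -9. ] Tq [ 0.53 -0.54  0.15] op 0.0101 q [-0.86  0.65  0.16  1.68 -0.07  0.85 -2.14]
```

Call:
jog_arm([
  [0,0,0,0,0,0,0.22],
  [0,0,0,0,0,0,0.22],
  [0,0,0,0,0,0.5,0.22],
  [0,0,0,0,0,1,0.22],
  [0,0,0,0,0,0.8,0.22],
  [0,0,0,0.3,-0.9,0,0.22],
  [0,0,0,0.3,-0.9,0,0.5],
  [0,0,0,0.3,-0.9,0,0.8],
  [0,0,0,0.3,-0.9,0,1],
  [0,0,0,0.3,-0.9,0,1],
  [0,0,0,0.3,-0.9,0,1],
  [0,0,0,0.3,-0.9,0,1],
])

```text
clock: 14.45
ee_pos: [0.5201, 0.1668, 0.3258]
ee_rot: [-0.521, 0.538, -0.457, 0.479]
force: [0.4, -0.3, -1.1]
opening: 0.0572
```

```bash
python3 - <<'E'
from h import *
shot("scene","s2.png",scale=1.56)
E
python3 st.py
```

```text
t 14.5 p [0.5223 0.1584 0.3262] yaw -83.5 app [ 0.01  -0.045 -0.999] F [ 1.6 -5.6  0.8] Tq [-0.28 -0.05 -0.09] op 0.061 q [-0.51  0.5   0.18  1.71 -0.05  0.95 -1.79]
```

View pics/s2.png

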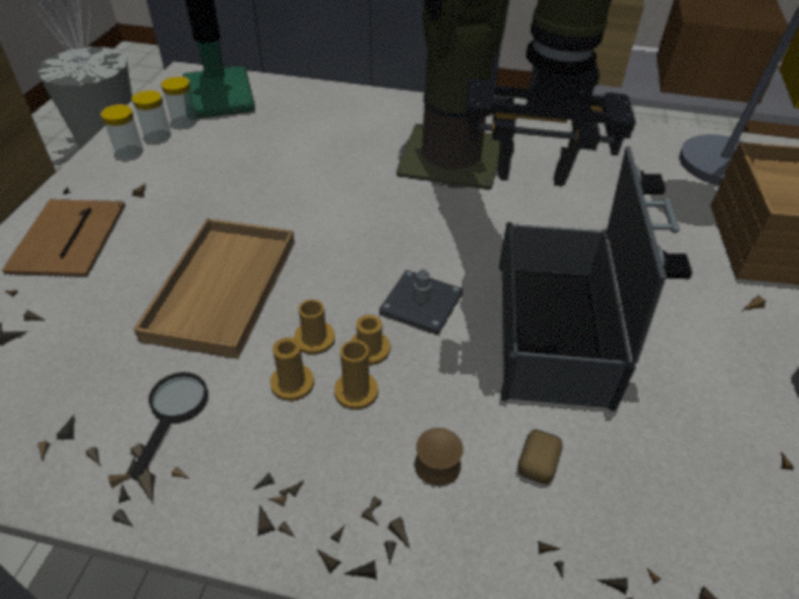

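The lid stands upright, open at about 86°, with the fasteners unlocked and the sleeves undisturbed. Going to the longest sleeve with jaws near yaw +5°.

Call:
jog_arm([
  [0.5,0.1,0.8,0.7,-0.9,0,0.75],
  [0,0,1,0.8,-1,0,0.75],
  [0,0,1,0.8,-1,-0.3,0.75],
  [0,0,1,0.8,-1,-0.6,0.75],
  [0,0,1,0.8,-1,-0.6,0.75],
  [0,0,1,0.6,-0.8,-0.6,0.75],
  [0,0,1,0,0,-0.5,0.75],
  [0,0,1,0,0,-0.4,0.75],
  [0,0,1,0,0,0,0.75],
  [0,0,1,0,0,0,0.75],
  [0,0,1,0,0,0,0.75],
  [0,0,1,0,0,0,0.75],
])

```text
clock: 15.5
ee_pos: [0.6551, -0.0284, 0.2357]
ee_rot: [0.687, -0.686, 0.168, -0.17]
force: [0.0, 0.4, 0.7]
opening: 0.0662
```

Call:
jog_arm([
  [0,0,1,0,0,0,0.75],
  [0,0,1,0,0,0,0.75],
  [0,0,1,0,0,0,0.75],
  [0,0,1,0,0,0,0.75],
  [0,0,1,0,0,0,0.75],
  [0,0,1,0,0,0,0.75],
  [0,0,1,0,0,0,0.75],
  [0,0,0,0,0,0,0.75],
])

```text
clock: 16.17
ee_pos: [0.652, -0.0344, 0.2373]
ee_rot: [-0.706, 0.706, 0.035, -0.035]
force: [-0.0, 0.8, 0.2]
opening: 0.0658
```

```bash
python3 - <<'E'
from h import *
shot("scene","s3.png",(160,150,290,280),4)
E
python3 st.py
```

```text
t 16.22 p [ 0.652  -0.0344  0.2374] yaw 5.5 app [ 0.    -0.001 -1.   ] F [ 0.6  0.4 -0.6] Tq [-0.03 -0.05  0.02] op 0.0661 q [ 0.14  0.75 -0.31  1.48  0.26  0.95 -0.14]
```

View pics/s3.png

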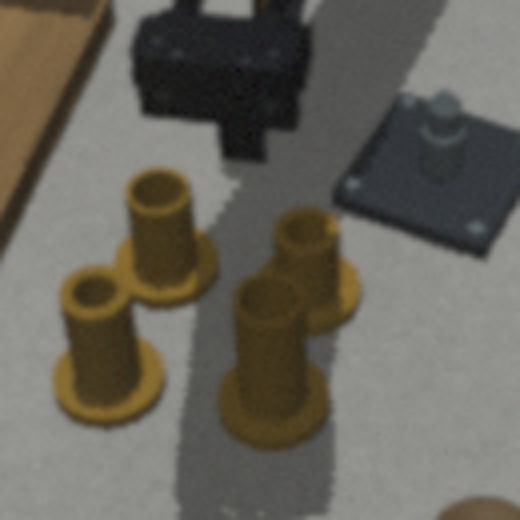

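The longest sleeve's rim at (269,296) matches the first picture, so it hasn't moved. Descending onto it.

Call:
jog_arm([
  [0,0,0,0.5,0.13,0,0.75],
  [0,0,0,0,0,-0.8,0.75],
  [0,0,0,0,0,-1,0.75],
  [0,0,0,0,0,-1,0.75],
  [0,0,0,0,0,0,0.75],
])

```text
clock: 16.63
ee_pos: [0.6689, -0.0322, 0.1546]
ee_rot: [-0.706, 0.707, 0.031, -0.025]
force: [-1.1, -0.3, -1.2]
opening: 0.0661
```

```bash
python3 st.py
```

```text
t 16.63 p [ 0.6689 -0.0322  0.1546] yaw 4.5 app [ 0.008 -0.002 -1.   ] F [-1.1 -0.3 -1.2] Tq [ 0.02  0.04 -0.02] op 0.0661 q [ 0.12  0.86 -0.27  1.51  0.29  0.8  -0.19]
```

Call:
jog_arm([
  [0,0.1,0,-0.05,0.07,-0.7,0.75],
  [0,0,0,0,0,-0.9,0.75],
  [0,0,0,0,0,-0.8,0.75],
  [0,0,0,0,0,-0.3,0.75],
  [0,0,0,0,0,0,0],
  [0,0,0,0,0,0,0],
  [0,0,0,0,0,0,0],
  [0,0,0,0,0,0,0],
  [0,0,0,0,0,0,0],
  [0,0,0,0,0,0,0],
])

```text
clock: 17.47
ee_pos: [0.6724, -0.0313, 0.0832]
ee_rot: [-0.705, 0.708, 0.027, -0.019]
force: [0.1, -0.3, -2.9]
opening: 0.0399
```

```bash
python3 st.py
```

```text
t 17.47 p [ 0.6724 -0.0313  0.0832] yaw 3.8 app [ 0.011 -0.004 -1.   ] F [ 0.1 -0.3 -2.9] Tq [-0.02 -0.05 -0.01] op 0.0399 q [ 0.1   0.96 -0.24  1.53  0.32  0.68 -0.23]
```

Sleeve held at 40 mm opening. Lifting and carrying it to the pin.

Call:
jog_arm([
  [0,0,0,0,0,0.7,0],
  [0,0,0,0,0,1,0],
  [0,0,0,0,0,1,0],
  [0,0,0,0,0,1,0],
  [0,0,0,-0.5,0.15,0.4,0],
  [0,0,0,-0.9,0.25,0,0],
  [0,0,0,-0.9,0.25,0,0],
  [0,0,0,-0.9,0.25,0,0],
  [0,0,0,-0.9,0.25,0,0],
  [0,0,0,-0.9,0.25,0,0],
  [0,0,0,-0.9,0.25,0,0],
  [0,0,0,0,0,0,0],
])

```text
clock: 18.47
ee_pos: [0.4883, 0.0176, 0.2146]
ee_rot: [-0.705, 0.708, 0.029, -0.014]
force: [-1.8, -0.2, -3.4]
opening: 0.0404
```

```bash
python3 st.py
```

```text
t 18.47 p [0.4883 0.0176 0.2146] yaw 3.5 app [ 0.021 -0.004 -1.   ] F [-1.8 -0.2 -3.4] Tq [-0.26  0.06  0.04] op 0.0404 q [ 0.04  0.57 -0.27  2.02  0.28  0.56 -0.37]
```

Call:
jog_arm([
  [0,0.2,0,-0.8,0.3,0,0],
  [0,0,0,0,0,0,0],
  [0,0,0,0,0,0,0],
])

```text
clock: 18.72
ee_pos: [0.4626, 0.0273, 0.2162]
ee_rot: [-0.705, 0.708, 0.024, -0.02]
force: [1.4, 0.2, -3.1]
opening: 0.04
```

```bash
python3 - <<'E'
from h import *
f=shot("scene","s4.png",(225,120,325,220),5)
print([np.round((np.array(pix(f,p))-[225,120])*5) for p in ((.463,.027,.08),(.463,.027,.015),(.463,.027,.13))])
E
python3 st.py
```

```text
[array([229., 266.]), array([224., 357.]), array([234., 189.])]
t 18.77 p [0.4617 0.0274 0.216 ] yaw 3.6 app [ 0.004 -0.004 -1.   ] F [-0.5  0.3 -4.4] Tq [ 0.05 -0.02  0.02] op 0.0404 q [ 0.01  0.55 -0.27  2.08  0.28  0.55 -0.39]
```

View pics/s4.png

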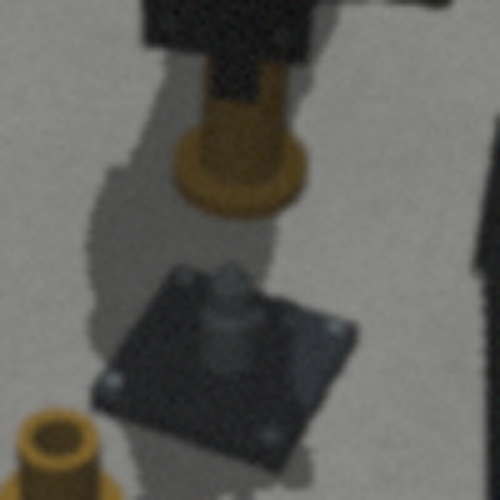

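The flange centre at (241,170) lies about 2 mm to the +y side of the pin tip at (231,265). Correcting and lowering.

Call:
jog_arm([
  [0,0,0,0.05,-0.07,-0.4,0],
  [0,0,0,0,0,-0.6,0],
  [0,0,0,0,0,-0.6,0],
  [0,0,0,0,0,-0.4,0],
  [0,0,0,0,0,-0.3,0],
  [0,0,0,0,0,0,0],
])

```text
clock: 19.27
ee_pos: [0.47, 0.025, 0.1461]
ee_rot: [-0.706, 0.708, 0.027, -0.016]
force: [-1.5, 0.1, -3.8]
opening: 0.0402
```

```bash
python3 st.py
```

```text
t 19.27 p [0.47   0.025  0.1461] yaw 3.5 app [ 0.016 -0.002 -1.   ] F [-1.5  0.1 -3.8] Tq [0.06 0.36 0.03] op 0.0402 q [-0.04  0.68 -0.18  2.13  0.35  0.35 -0.45]
```

Call:
jog_arm([
  [0,0.1,0,-0.23,0,0,0],
  [0,0,0,0,0,0,0],
  [0,0,0,-0.04,0,-0.4,0],
  [0,0,0,-0.04,0,-0.3,0],
  [0,0,0,-0.03,0,-0.2,0],
  [0,0,0,0,0,0,0],
])

```text
clock: 19.77
ee_pos: [0.4636, 0.025, 0.1211]
ee_rot: [-0.706, 0.707, 0.026, -0.015]
force: [-0.5, -1.1, -3.7]
opening: 0.0399
```

```bash
python3 st.py
```

```text
t 19.77 p [0.4636 0.025  0.1211] yaw 3.3 app [ 0.016 -0.    -1.   ] F [-0.5 -1.1 -3.7] Tq [-0.04 -0.03  0.01] op 0.0399 q [-0.07  0.72 -0.14  2.17  0.38  0.26 -0.48]
```

Call:
jog_arm([
  [0,0,0,-0.02,0,-0.35,0],
  [0,0,0,-0.02,0,-0.3,0],
  [0,0,0,0,0,-0.15,0],
  [0,0,0,0,0,0,0],
])

```text
clock: 20.1
ee_pos: [0.4652, 0.0254, 0.0987]
ee_rot: [0.707, -0.707, -0.028, 0.013]
force: [-0.5, -0.5, -3.1]
opening: 0.04
```

```bash
python3 st.py
```

```text
t 20.1 p [0.4652 0.0254 0.0987] yaw 3.3 app [ 0.022  0.001 -1.   ] F [-0.5 -0.5 -3.1] Tq [-0.07 -0.08 -0.02] op 0.04 q [-0.09  0.77 -0.1   2.18  0.39  0.19 -0.49]
```

Call:
jog_arm([
  [0,0,0,-0.04,0,-0.05,0],
  [0,0,0,0,0,0,0.6],
  [0,0,0,0,0,0,0.6],
  [0,0,0,0,0,0,0.6],
  [0,0,0,0,0,0,0.6],
  [0,0,0,0,0,0,0.6],
  [0,0,0,0,0,0,0.6],
  [0,0,0,0,0,0,0.6],
  [0,0,0,0,0,0,0.6],
  [0,0,0,0,0,0,0.6],
  [0,0,0,0,0,0,0.6],
])

```text
clock: 21.02
ee_pos: [0.4669, 0.0257, 0.1006]
ee_rot: [0.707, -0.706, -0.031, 0.01]
force: [0.1, -0.2, 1.2]
opening: 0.0527
```

```bash
python3 - <<'E'
from h import *
f=shot("scene","s5.png",(160,120,330,270),3.5)
E
python3 st.py
```

```text
t 21.07 p [0.4669 0.0256 0.1006] yaw 3.3 app [ 0.029  0.002 -1.   ] F [ 0.3 -0.3 -0.6] Tq [ 0.01 -0.05 -0.01] op 0.0528 q [-0.09  0.76 -0.1   2.18  0.39  0.18 -0.49]
```

View pics/s5.png

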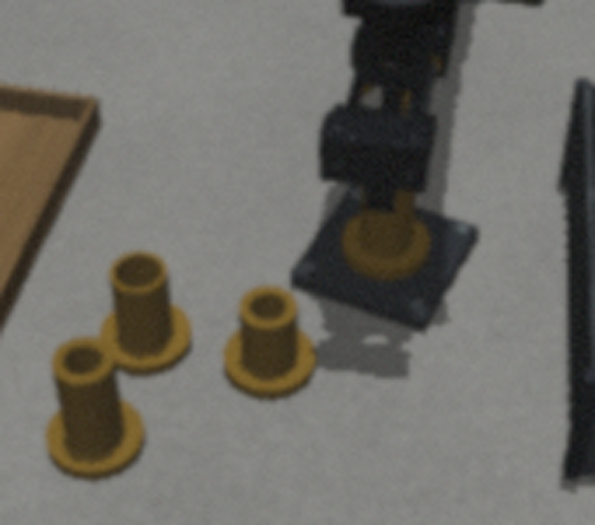

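The sleeve sits flat on the block and is released, so it goes in the case. Regripping and carrying.

Call:
jog_arm([
  [0,0,0,-0.08,0,0,0],
  [0,0,0,0,0,0,0],
  [0,0,0,0,0,0,0],
  [0,0,0,0,0,0,0],
  [0,0,0,0,0,0,0],
  [0,0,0,0,0,0.7,0],
  [0,0,0,0,0,0.9,0],
  [0,0,0,0,0,0.9,0],
  [0,0,0,0,0,0.9,0],
  [0,0,0,0,0,0.6,0],
  [0,0,0,0,0,0,0],
])

```text
clock: 21.98
ee_pos: [0.4605, 0.0255, 0.2223]
ee_rot: [-0.707, 0.707, 0.028, -0.014]
force: [0.4, 0.6, -3.4]
opening: 0.0402
```

```bash
python3 st.py
```

```text
t 21.98 p [0.4605 0.0255 0.2223] yaw 3.4 app [ 0.02  0.   -1.  ] F [ 0.4  0.6 -3.4] Tq [ 0.01 -0.11  0.05] op 0.0402 q [ 0.03  0.53 -0.28  2.09  0.29  0.54 -0.4 ]
```

Call:
jog_arm([
  [0,0,0,0.2,0.6,0,0],
  [0,0,0,0.31,0.9,0,0],
  [0,0,0,0.31,0.9,0,0],
  [0,0,0,0.31,0.9,0,0],
  [0,0,0,0.31,0.9,0,0],
  [0,0,0,0.31,0.9,0,0],
  [0,0,0,0.31,0.9,0,0],
  [0,0,0,0.31,0.8,0,0],
  [0,0,0,0,0,0,0],
])

```text
clock: 22.73
ee_pos: [0.5263, 0.2325, 0.2098]
ee_rot: [-0.703, 0.711, 0.018, -0.016]
force: [0.2, 1.6, -3.4]
opening: 0.04
```

```bash
python3 st.py
```

```text
t 22.73 p [0.5263 0.2325 0.2098] yaw 2.8 app [ 0.003 -0.01  -1.   ] F [ 0.2  1.6 -3.4] Tq [ 0.1  -0.17 -0.03] op 0.04 q [-0.36  0.68 -0.24  1.76  0.24  0.74 -0.68]
```

Call:
jog_arm([
  [0.1,-0.15,0,0.23,0.3,-0.3,0],
  [0,0,0,0,0,-0.7,0],
  [0,0,0,-0.03,0,-0.8,0],
  [0,0,0,-0.03,0,-0.7,0],
  [0,0,0,0,0,-0.4,0],
  [0,0,0,0,0,0,0],
])

```text
clock: 23.23
ee_pos: [0.5269, 0.2427, 0.1089]
ee_rot: [-0.704, 0.709, 0.022, -0.017]
force: [-0.3, -0.1, -3.0]
opening: 0.0399
```

```bash
python3 st.py
```

```text
t 23.23 p [0.5269 0.2427 0.1089] yaw 3.2 app [ 0.007 -0.007 -1.   ] F [-0.3 -0.1 -3. ] Tq [-0.12 -0.07  0.02] op 0.0399 q [-0.41  0.83 -0.19  1.82  0.3   0.52 -0.74]
```

Call:
jog_arm([
  [0,0,0,0,0,-0.25,0],
  [0,0,0,0,0,-0.2,0],
  [0,0,0,0,0,-0.1,0],
  [0,0,0,0,0,0,0],
])

```text
clock: 23.57
ee_pos: [0.5247, 0.2426, 0.0903]
ee_rot: [-0.704, 0.71, 0.021, -0.019]
force: [0.5, 1.0, -3.9]
opening: 0.04
```

```bash
python3 st.py
```

```text
t 23.57 p [0.5247 0.2426 0.0903] yaw 3.3 app [ 0.003 -0.009 -1.   ] F [ 0.5  1.  -3.9] Tq [ 0.01 -0.09  0.  ] op 0.04 q [-0.42  0.86 -0.18  1.83  0.31  0.49 -0.75]
```

Call:
jog_arm([
  [0,0,0,0,0,-0.1,0],
  [0,0,0,0,0,0,0],
])

```text
clock: 23.73
ee_pos: [0.5239, 0.2435, 0.0905]
ee_rot: [-0.704, 0.71, 0.022, -0.019]
force: [0.3, -0.3, -3.6]
opening: 0.0399
```

```bash
python3 st.py
```

```text
t 23.73 p [0.5239 0.2435 0.0905] yaw 3.3 app [ 0.003 -0.008 -1.   ] F [ 0.3 -0.3 -3.6] Tq [-0.01 -0.14 -0.02] op 0.0399 q [-0.42  0.86 -0.18  1.83  0.31  0.48 -0.75]
```

Call:
jog_arm([
  [0,0,0,0,0,0,0.6],
  [0,0,0,0,0,0,0.6],
  [0,0,0,0,0,0,0.6],
  [0,0,0,0,0,0,0.6],
  [0,0,0,0,0,0.5,0.6],
  [0,0,0,0,0,1,0.6],
  [0,0,0,0,0,1,0.6],
  [0,0,0,0,0,1,0.7],
  [0,0,0,0,0,1,0.75],
  [0,0,0,0,-0.6,0.6,0.75],
  [0,0,0,0.3,-1,0,0.75],
  [0,0,0,0.3,-1,0,0.75],
])

```text
clock: 24.73
ee_pos: [0.5431, 0.173, 0.2526]
ee_rot: [0.707, -0.706, -0.029, 0.021]
force: [-0.2, -0.0, -1.1]
opening: 0.0661
```

Call:
jog_arm([
  [0,0,0,0.42,-1,0,0.75],
  [0,0,0,0.42,-1,0,0.75],
  [0,0,0,0.42,-1,0,0.75],
  [0,0,0,0.42,-1,0,0.75],
  [0,0,0,0.42,-1,-0.2,0.75],
  [0,0,0,0.42,-1,-0.3,0.75],
  [0,0,0,0.42,-1,-0.3,0.75],
  [0,0,0,0.42,-1,-0.3,0.75],
  [0,0,0,0.4,-1,-0.3,0.75],
  [0,0,0,0,0,0,0.75],
])

```text
clock: 25.57
ee_pos: [0.6621, -0.121, 0.2114]
ee_rot: [-0.705, 0.708, 0.029, -0.014]
force: [-0.6, -1.7, 0.0]
opening: 0.0662
```

```bash
python3 - <<'E'
from h import *
f=shot("top","t2.png",scale=1.56)
E
python3 st.py
```

```text
t 25.62 p [ 0.6617 -0.1172  0.212 ] yaw 3.6 app [ 0.022 -0.    -1.   ] F [-0.3 -0.5  0.6] Tq [-0.03  0.04 -0.04] op 0.0658 q [ 0.26  0.79 -0.3   1.47  0.27  0.9  -0.05]
```

View pics/t2.png

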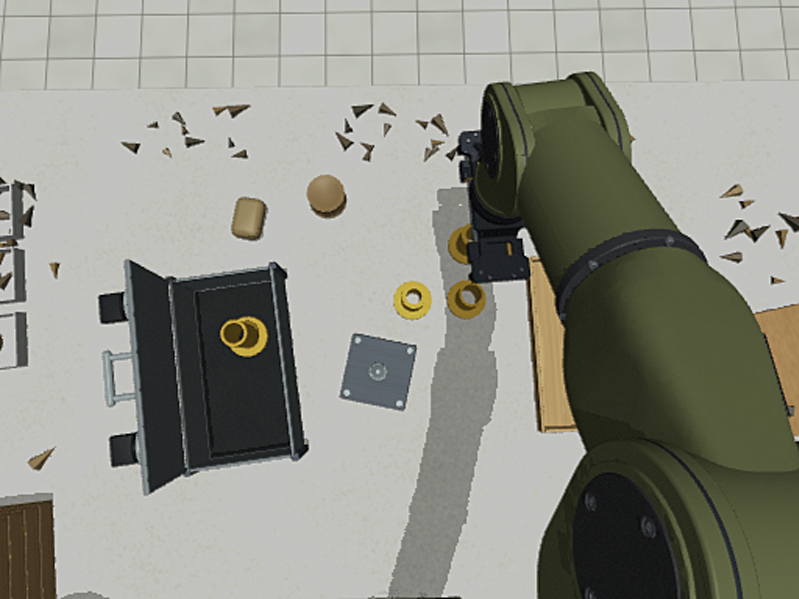

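The longest sleeve stands in the case at (245,337), and the remaining three have not moved. Next is the second sleeve.

Call:
jog_arm([
  [0,0.2,0,0.4,-0.33,0,0.75],
  [0,0,0,0,0,-0.8,0.75],
  [0,0,0,0,0,-1,0.75],
  [0,0,0,0,0,-0.8,0.75],
  [0,0,0,0,0,0,0.75],
])

```text
clock: 26.03
ee_pos: [0.6754, -0.1231, 0.134]
ee_rot: [0.708, -0.706, -0.027, 0.019]
force: [-1.3, 0.4, -0.3]
opening: 0.0661
```

```bash
python3 st.py
```

```text
t 26.03 p [ 0.6754 -0.1231  0.134 ] yaw 3.7 app [ 0.011  0.004 -1.   ] F [-1.3  0.4 -0.3] Tq [ 0.02 -0.01 -0.05] op 0.0661 q [ 0.25  0.91 -0.27  1.46  0.3   0.8  -0.06]
```

Call:
jog_arm([
  [0,0.1,0,-0.04,-0.13,-0.6,0.75],
  [0,0,0,-0.04,0,-0.8,0.75],
  [0,0,0,-0.04,0,-0.7,0.75],
  [0,0,0,0,0,-0.1,0.75],
  [0,0,0,0,0,0,0],
  [0,0,0,0,0,0,0],
  [0,0,0,0,0,0,0],
  [0,0,0,0,0,0,0],
  [0,0,0,0,0,0,0],
  [0,0,0,0,0,0,0],
])

```text
clock: 26.87
ee_pos: [0.6773, -0.119, 0.0783]
ee_rot: [0.709, -0.704, -0.031, 0.02]
force: [0.0, -0.6, -3.5]
opening: 0.0411
```

```bash
python3 st.py
```

```text
t 26.87 p [ 0.6773 -0.119   0.0783] yaw 4.1 app [ 0.015  0.008 -1.   ] F [ 0.  -0.6 -3.5] Tq [ 0.02 -0.11 -0.03] op 0.0411 q [ 0.24  0.98 -0.26  1.48  0.32  0.7  -0.08]
```

The grip is 8 mm off in y and too high. Opening and correcting.

Call:
jog_arm([
  [0,0,0,0,0,0,0.75],
  [0,0,0,0,0,0,0.75],
  [0,0,0,0,0,0,0.75],
  [0,0,0,0,0,0,0.75],
  [-0.1,0.1,0,0,-0.28,0,0.75],
  [0,0,0,0,0,-0.4,0.75],
  [0,0,0,0,0,0,0.75],
])

```text
clock: 27.45
ee_pos: [0.6793, -0.1287, 0.068]
ee_rot: [-0.706, 0.707, 0.029, -0.021]
force: [-1.9, 0.1, -0.7]
opening: 0.0661
```

```bash
python3 st.py
python3 - <<'E'
from h import *
f=shot("scene","s6.png",(160,170,270,280),5)
print([np.round((np.array(pix(f,p))-[160,170])*5) for p in ((.6745,-.127,.084),(.6745,-.127,.0))])
E
```

```text
t 27.45 p [ 0.6793 -0.1287  0.068 ] yaw 4.1 app [ 0.012 -0.002 -1.   ] F [-1.9  0.1 -0.7] Tq [ 0.03 -0.07 -0.04] op 0.0661 q [ 0.24  1.   -0.25  1.47  0.33  0.7  -0.07]
[array([120., 264.]), array([140., 380.])]
```

View pics/s6.png

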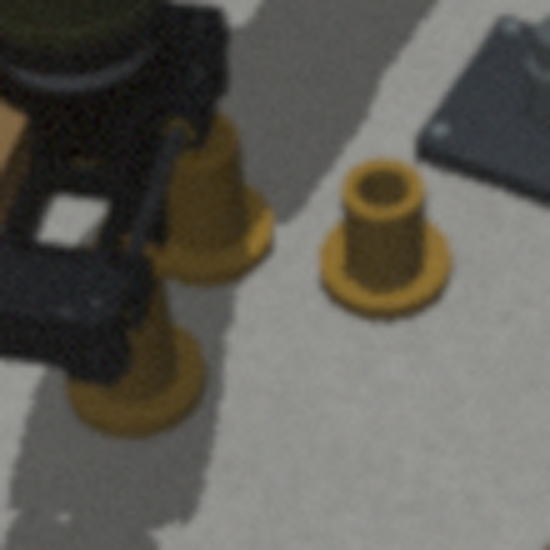

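The flange centre at (137,385) agrees with the TCP to about 1 mm. Gripping, lifting and carrying to the pin.

Call:
jog_arm([
  [0,0,0,0,0,0,0],
  [0,0,0,0,0,0,0],
  [0,0,0,0,0,0,0],
  [0,0,0,0,0,0,0],
  [0,0,0,0,0,0,0],
  [0,0,0,0,0,0,0],
  [0,0,0,0,0,0.7,0],
  [0,0,0,0,0,1,0],
  [0,0,0,0,0,1,0],
  [0,0,0,0,0,1,0],
  [0,0,0,0,0,0.6,0],
  [0,0,0,0,0,0,0],
])

```text
clock: 28.5
ee_pos: [0.6747, -0.128, 0.1967]
ee_rot: [-0.707, 0.707, 0.026, -0.025]
force: [0.3, -0.4, -3.5]
opening: 0.0419
```

```bash
python3 st.py
```

```text
t 28.5 p [ 0.6747 -0.128   0.1967] yaw 4.2 app [ 0.001 -0.    -1.   ] F [ 0.3 -0.4 -3.5] Tq [-0.06 -0.17 -0.04] op 0.0419 q [ 0.27  0.84 -0.3   1.41  0.27  0.93 -0.03]
```

Call:
jog_arm([
  [0,0,0,-0.6,0.42,0,0],
  [0,0,0,-0.9,0.65,0,0],
  [0,0,0,-0.9,0.65,0,0],
  [0,0,0,-0.9,0.65,0,0],
  [0,0,0,-0.9,0.65,0,0],
  [0,0,0,-0.9,0.65,0,0],
  [0,0,0,-0.8,0.6,0,0],
  [0,0,0,-0.4,0.3,0,0],
  [0,0,0,0,0,0,0],
])

```text
clock: 29.25
ee_pos: [0.4726, 0.0113, 0.188]
ee_rot: [0.707, -0.707, -0.023, 0.027]
force: [-0.9, 0.0, -3.2]
opening: 0.0421
```

```bash
python3 st.py
```

```text
t 29.25 p [0.4726 0.0113 0.188 ] yaw 4.0 app [-0.005 -0.    -1.   ] F [-0.9  0.  -3.2] Tq [-0.12 -0.11  0.01] op 0.0421 q [ 0.04  0.61 -0.25  2.07  0.29  0.5  -0.36]
```

Call:
jog_arm([
  [0,-0.2,0,-0.32,0.52,0,0],
  [0,0,0,0,0,0,0],
  [0,0,0,0,0,0,0],
])

```text
clock: 29.5
ee_pos: [0.4627, 0.0273, 0.186]
ee_rot: [-0.707, 0.707, 0.029, -0.022]
force: [1.2, -0.2, -2.9]
opening: 0.042
```

```bash
python3 - <<'E'
from h import *
f=shot("scene","s7.png",(225,120,325,220),5)
g=eyes.grab_frame("top"); cv2.imwrite("pics/s7t.png",g["color"])
a=cv2.imread("pics/s7.png"); b=cv2.resize(g["color"][180:290,190:300],(500,500),interpolation=cv2.INTER_CUBIC)
c=cv2.resize(np.hstack([a,b]),(800,400)); cv2.imwrite("pics/s7c.png",c)
print([np.round((np.array(pix(f,p))-[225,120])*4) for p in ((.463,.027,.08),(.463,.027,.125))])
E
python3 st.py
```

```text
[array([184., 212.]), array([187., 158.])]
t 29.6 p [0.4627 0.0274 0.186 ] yaw 4.1 app [ 0.01   0.001 -1.   ] F [-0.  -0.1 -3. ] Tq [-0.05 -0.05  0.03] op 0.0416 q [-0.01  0.6  -0.23  2.11  0.3   0.45 -0.4 ]
```

View pics/s7c.png

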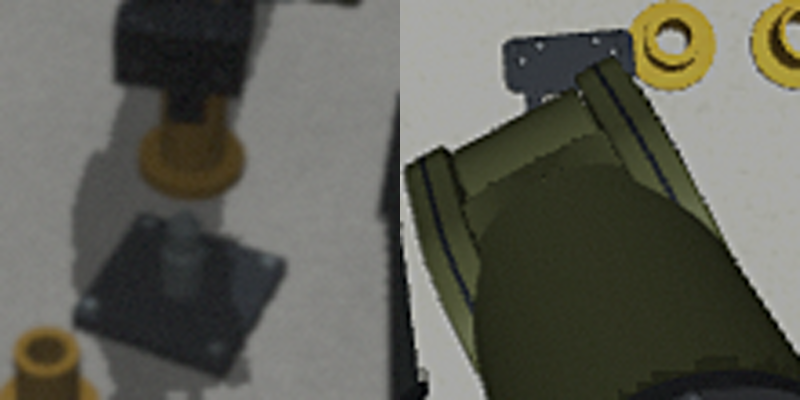

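The flange centre at x≈191 is about 2 mm to the +y side of the pin tip at x≈185, as it was with the longest sleeve. Correcting and lowering in steps.

Call:
jog_arm([
  [0,0,0,0,-0.07,0,0],
  [0,0,0,-0.04,0,-0.4,0],
  [0,0,0,-0.04,0,-0.4,0],
  [0,0,0,-0.04,0,-0.3,0],
  [0,0,0,0,0,0,0],
])

```text
clock: 30.02
ee_pos: [0.4638, 0.0214, 0.1516]
ee_rot: [-0.707, 0.707, 0.028, -0.017]
force: [-0.8, 0.8, -2.0]
opening: 0.0415
```

```bash
python3 st.py
```

```text
t 30.02 p [0.4638 0.0214 0.1516] yaw 3.7 app [ 0.016  0.    -1.   ] F [-0.8  0.8 -2. ] Tq [-0.05 -0.02 -0.03] op 0.0415 q [-0.03  0.66 -0.18  2.15  0.34  0.35 -0.43]
```

Call:
jog_arm([
  [0,0,0,-0.02,0.12,0,0],
  [0,0,0,0,0,0,0],
])

```text
clock: 30.18
ee_pos: [0.4642, 0.024, 0.1514]
ee_rot: [-0.707, 0.707, 0.027, -0.016]
force: [-0.4, 0.1, -2.7]
opening: 0.0416
```

```bash
python3 st.py
```

```text
t 30.18 p [0.4642 0.024  0.1514] yaw 3.5 app [ 0.016  0.    -1.   ] F [-0.4  0.1 -2.7] Tq [-0.04 -0.04  0.02] op 0.0416 q [-0.04  0.66 -0.18  2.14  0.34  0.35 -0.44]
```

Call:
jog_arm([
  [0,0.05,0,-0.03,0,-0.3,0],
  [0,0,0,-0.03,0,-0.3,0],
  [0,0,0,-0.02,0,-0.2,0],
  [0,0,0,0,0,0,0],
])

```text
clock: 30.52
ee_pos: [0.4637, 0.0241, 0.1272]
ee_rot: [0.707, -0.707, -0.027, 0.016]
force: [-0.6, -0.3, -3.6]
opening: 0.0417
```

```bash
python3 st.py
```

```text
t 30.52 p [0.4637 0.0241 0.1272] yaw 3.5 app [ 0.016  0.001 -1.   ] F [-0.6 -0.3 -3.6] Tq [0.   0.02 0.04] op 0.0417 q [-0.06  0.71 -0.14  2.16  0.36  0.28 -0.45]
```

Call:
jog_arm([
  [0,0,0,-0.02,0,-0.2,0],
  [0,0,0,-0.01,0,-0.12,0],
  [0,0,0,0,0,-0.1,0],
  [0,0,0,0,0,0,0],
])

```text
clock: 30.85
ee_pos: [0.4635, 0.0241, 0.1146]
ee_rot: [0.707, -0.707, -0.028, 0.015]
force: [-1.9, 0.7, 5.7]
opening: 0.0421
```

```bash
python3 st.py
```

```text
t 30.85 p [0.4635 0.0241 0.1146] yaw 3.5 app [ 0.018  0.001 -1.   ] F [-1.9  0.7  5.7] Tq [0.11 0.48 0.02] op 0.0421 q [-0.08  0.73 -0.12  2.17  0.37  0.24 -0.46]
```

Contact came at the shoulder height, foot ≈ 0.047, so this one is narrow. Releasing it.

Call:
jog_arm([
  [0,0,0,0,0,0,0.6],
  [0,0,0,0,0,0,0.6],
  [0,0,0,0,0,0,0.6],
  [0,0,0,0,0,0,0.6],
  [0,0,0,0,0,0,0.6],
  [0,0,0,0,0,0,0.6],
  [0,0,0,0,0,0,0.6],
  [0,0,0,0,0,0,0.6],
  [0,0,0,0,0,0,0.6],
  [0,0,0,0,0,0,0.6],
])

```text
clock: 31.68
ee_pos: [0.4655, 0.0244, 0.1154]
ee_rot: [0.707, -0.706, -0.029, 0.013]
force: [-1.2, 0.2, 0.4]
opening: 0.053
```

```bash
python3 st.py
python3 - <<'E'
from h import *
f=shot("scene","s8.png",(225,120,325,220),5)
im=cv2.cvtColor(cv2.imread("pics/raw_s8.png"),cv2.COLOR_BGR2HSV)
m=(cv2.inRange(im,(10,90,25),(32,255,255)))[120:200,240:300]
ys,xs=np.nonzero(m)
for y in range(0,80,2):
    r=np.nonzero(m[y])[0]
    if len(r): print(y+120,r.min()+240,r.max()+240,len(r))
for z in(.0,.015,.047,.057): print(z,[np.round(pix(f,(.463+d*.974*0-.0,.027+d,z)),1) for d in(-.033,.033)])
E
```

```text
t 31.68 p [0.4655 0.0244 0.1154] yaw 3.5 app [ 0.023  0.001 -1.   ] F [-1.2  0.2  0.4] Tq [-0.04 -0.   -0.02] op 0.053 q [-0.08  0.73 -0.12  2.17  0.37  0.23 -0.46]
130 284 284 1
132 284 285 2
142 275 276 2
144 275 276 2
170 273 277 5
172 273 277 5
174 260 279 12
176 259 281 23
178 258 282 25
180 258 282 25
182 258 283 26
184 259 282 24
186 260 280 21
188 261 279 19
190 265 275 11
0.0 [array([257.4, 193.3]), array([281.8, 197.6])]
0.015 [array([257.6, 189.3]), array([282.1, 193.6])]
0.047 [array([257.8, 180.5]), array([282.9, 184.8])]
0.057 [array([257.9, 177.7]), array([283.2, 181.9])]
```

Seated on the shoulder, with the flange at rows 174–190 as predicted for that height, and released. It goes to the tray.

Call:
jog_arm([
  [0,0,0,-0.07,0,0,0],
  [0,0,0,0,0,0,0],
  [0,0,0,0,0,0,0],
  [0,0,0,0,0,0,0],
  [0,0,0,0,0,0,0],
  [0,0,0,0,0,0.6,0],
  [0,0,0,0,0,0.9,0],
  [0,0,0,0,0,0.9,0],
  [0,0,0,0,0,0.4,0],
  [0,0,0,0,0,0,0],
])

```text
clock: 32.57
ee_pos: [0.4601, 0.0242, 0.2001]
ee_rot: [-0.707, 0.707, 0.027, -0.017]
force: [-0.4, 0.2, -4.0]
opening: 0.0416
```

```bash
python3 st.py
```

```text
t 32.57 p [0.4601 0.0242 0.2001] yaw 3.6 app [ 0.014  0.    -1.   ] F [-0.4  0.2 -4. ] Tq [-0.   -0.12 -0.02] op 0.0416 q [ 0.01  0.57 -0.25  2.11  0.29  0.48 -0.4 ]
```

Call:
jog_arm([
  [0,0,0,0.18,-0.7,0,0],
  [0,0,0,0.25,-1,0,0],
  [0,0,0,0.25,-1,0,0],
  [0,0,0,0.25,-1,0,0],
  [0,0,0,0.25,-1,0,0],
  [0,0,0,0.25,-1,0,0],
  [0,0,0,0.25,-1,0,0],
  [0,0,0,0.25,-1,0,0],
  [0,0,0,0.25,-1,0,0],
  [0,0,0,0.25,-1,0,0],
  [0,0,0,0.25,-0.7,0,0],
  [0,0,0,0,0,0,0],
])

```text
clock: 33.57
ee_pos: [0.5318, -0.3009, 0.1845]
ee_rot: [0.709, -0.705, -0.022, 0.028]
force: [-0.1, 0.1, -3.1]
opening: 0.0418
```

```bash
python3 st.py
```

```text
t 33.57 p [ 0.5318 -0.3009  0.1845] yaw 4.1 app [-0.008  0.006 -1.   ] F [-0.1  0.1 -3.1] Tq [-0.01 -0.11  0.  ] op 0.0418 q [ 0.63  0.77 -0.34  1.66  0.33  0.78  0.21]
```

Call:
jog_arm([
  [-0.08,-0.25,0,0.9,-0.45,0,0],
  [0,0,0,0,0,-0.7,0],
  [0,0,0,0,0,-0.8,0],
  [0,0,0,0,0,-0.7,0],
  [0,0,0,0,0,-0.5,0],
  [0,0,0,0,0,0,0],
])

```text
clock: 34.07
ee_pos: [0.5532, -0.3152, 0.0896]
ee_rot: [0.708, -0.706, -0.023, 0.024]
force: [-0.7, 0.7, -3.6]
opening: 0.0416
```

```bash
python3 st.py
```

```text
t 34.07 p [ 0.5532 -0.3152  0.0896] yaw 3.8 app [-0.     0.003 -1.   ] F [-0.7  0.7 -3.6] Tq [ 0.02 -0.02 -0.04] op 0.0416 q [ 0.6   0.92 -0.29  1.64  0.39  0.64  0.18]
```

Call:
jog_arm([
  [0,-0.1,0,0,0,-0.25,0],
  [0,0,0,0,0,-0.2,0],
  [0,0,0,0,0,-0.12,0],
  [0,0,0,0,0,-0.05,0],
  [0,0,0,0,0,0,0],
])

```text
clock: 34.48
ee_pos: [0.55, -0.3121, 0.0745]
ee_rot: [0.708, -0.705, -0.023, 0.024]
force: [-0.2, -0.2, -3.5]
opening: 0.0416
```

```bash
python3 st.py
```

```text
t 34.48 p [ 0.55   -0.3121  0.0745] yaw 3.8 app [-0.001  0.004 -1.   ] F [-0.2 -0.2 -3.5] Tq [-0.06 -0.03 -0.01] op 0.0416 q [ 0.6   0.94 -0.28  1.65  0.39  0.61  0.17]
```

Call:
jog_arm([
  [0,0,0,0,0,-0.1,0],
  [0,0,0,0,0,0,0],
])

```text
clock: 34.65
ee_pos: [0.5509, -0.3116, 0.0742]
ee_rot: [0.708, -0.706, -0.024, 0.024]
force: [0.1, -1.0, -3.1]
opening: 0.0414
```

```bash
python3 st.py
```

```text
t 34.65 p [ 0.5509 -0.3116  0.0742] yaw 3.9 app [ 0.     0.003 -1.   ] F [ 0.1 -1.  -3.1] Tq [-0.07 -0.11 -0.04] op 0.0414 q [ 0.59  0.94 -0.28  1.65  0.4   0.6   0.16]
```

Call:
jog_arm([
  [0,0,0,0,0,-0.05,0],
  [0,0,0,0,0,0,0.7],
  [0,0,0,0,0,0,0.7],
  [0,0,0,0,0,0,0.7],
  [0,0,0,0,0,0,0.7],
  [0,0,0,0,0,0.6,0.7],
  [0,0,0,0,0,1,0.75],
  [0,0,0,0,0,1,0.75],
  [0,0,0,0,0,0.8,0.75],
  [0,0,0,0,0,0,0.75],
])

```text
clock: 35.48
ee_pos: [0.5509, -0.31, 0.1757]
ee_rot: [0.709, -0.705, -0.024, 0.025]
force: [0.8, 0.1, 1.0]
opening: 0.066
```

Call:
jog_arm([
  [0,0,0,0.1,0.6,0,0.75],
  [0,0,0,0.17,1,0,0.75],
  [0,0,0,0.17,1,0,0.75],
  [0,0,0,0.17,1,0,0.75],
  [0,0,0,0.17,1,0,0.75],
  [0,0,0,0.17,1,0,0.75],
  [0,0,0,0.1,0.6,0,0.75],
  [0,0,0,0,0,0,0.75],
])

```text
clock: 36.15
ee_pos: [0.5811, -0.1213, 0.1729]
ee_rot: [0.708, -0.706, -0.021, 0.021]
force: [0.2, -0.1, 0.5]
opening: 0.0663
```

```bash
python3 st.py;  python3 - <<'E'
from h import *
f=shot("scene","s9.png")
im=cv2.imread("pics/raw_s9.png")[125:265,80:290]
cv2.imwrite("pics/s9.png",cv2.resize(im,None,fx=3.8,fy=3.8,interpolation=cv2.INTER_CUBIC))
print([(np.array(pix(f,p))-[80,125])*3.8 for p in ((.5806,-.1225,.072),(.5806,-.1225,0),(.5805,-.032,.06),(.5805,-.032,0))])
E
```

```text
t 36.15 p [ 0.5811 -0.1213  0.1729] yaw 3.4 app [-0.001  0.003 -1.   ] F [ 0.2 -0.1  0.5] Tq [ 0.02 -0.04 -0.01] op 0.0663 q [ 0.3   0.76 -0.3   1.73  0.31  0.7  -0.1 ]
[array([455.19477724, 275.84018461]), array([463.93107132, 351.68296451]), array([594.59422905, 313.86920144]), array([596.06498973, 376.28061   ])]
```

View pics/s9.png

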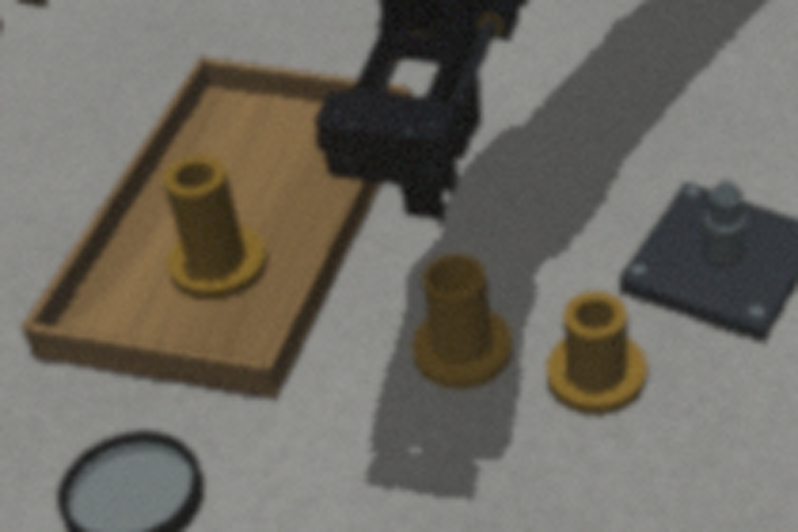

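The second sleeve stands upright in the tray, and the third, with its rim at (456,276), is where it was measured. Descending on the third.

Call:
jog_arm([
  [0,0,0,0,-0.04,-0.6,0.75],
  [0,0,0,0,0,-0.8,0.75],
  [0,0,0,0,0,-0.7,0.75],
  [0,0,0,0,0,-0.4,0.75],
  [0,0,0,0,0,0,0.75],
])

```text
clock: 36.62
ee_pos: [0.5796, -0.1367, 0.0941]
ee_rot: [-0.704, 0.709, 0.017, -0.017]
force: [0.6, -0.1, -0.4]
opening: 0.0659
```

```bash
python3 st.py
```

```text
t 36.62 p [ 0.5796 -0.1367  0.0941] yaw 2.8 app [-0.001 -0.007 -1.   ] F [ 0.6 -0.1 -0.4] Tq [-0.02 -0.06  0.01] op 0.0659 q [ 0.28  0.87 -0.24  1.77  0.37  0.54 -0.14]
```

Call:
jog_arm([
  [0.08,0,0,0.03,0.47,0,0.75],
  [0,0,0,0,0,0,0.75],
  [0,0,0,0,0,-0.6,0.75],
  [0,0,0,0,0,-0.5,0.75],
  [0,0,0,0,0,0,0.75],
])

```text
clock: 37.03
ee_pos: [0.5819, -0.1272, 0.0629]
ee_rot: [-0.706, 0.708, 0.016, -0.013]
force: [-0.3, 0.1, 0.7]
opening: 0.0661
```

```bash
python3 st.py
```

```text
t 37.03 p [ 0.5819 -0.1272  0.0629] yaw 2.4 app [ 0.004 -0.004 -1.   ] F [-0.3  0.1  0.7] Tq [-0.04 -0.06 -0.  ] op 0.0661 q [ 0.26  0.92 -0.21  1.78  0.38  0.48 -0.17]
```

Call:
jog_arm([
  [0,0,0,0,0.16,-0.15,0.75],
  [0,0,0,0,0,-0.1,0.75],
  [0,0,0,0,0,0,0.75],
])

```text
clock: 37.28
ee_pos: [0.5835, -0.1225, 0.0576]
ee_rot: [-0.705, 0.709, 0.017, -0.012]
force: [0.7, -0.8, -0.4]
opening: 0.0664
```

```bash
python3 st.py
```

```text
t 37.28 p [ 0.5835 -0.1225  0.0576] yaw 2.3 app [ 0.008 -0.005 -1.   ] F [ 0.7 -0.8 -0.4] Tq [-0.08 -0.08  0.01] op 0.0664 q [ 0.24  0.93 -0.2   1.79  0.38  0.46 -0.18]
```

Call:
jog_arm([
  [0,0,0,0,0,0,0],
  [0,0,0,0,0,0,0],
  [0,0,0,0,0,0,0],
  [0,0,0,0,0,0,0],
  [0,0,0,0,0,0,0],
  [0,0,0,0,0,0,0],
  [0,0,0,0,0,0.7,0],
  [0,0,0,0,0,1,0],
  [0,0,0,0,0,1,0],
  [0,0,0,0,0,1,0],
  [0,0,0,0,0,0.3,0],
  [0,0,0,0,0,0,0],
])

```text
clock: 38.28
ee_pos: [0.5805, -0.1222, 0.1807]
ee_rot: [-0.706, 0.708, 0.015, -0.014]
force: [0.5, -0.5, -3.1]
opening: 0.0412
```

```bash
python3 st.py
```

```text
t 38.28 p [ 0.5805 -0.1222  0.1807] yaw 2.4 app [ 0.002 -0.004 -1.   ] F [ 0.5 -0.5 -3.1] Tq [-0.01 -0.1  -0.02] op 0.0412 q [ 0.3   0.74 -0.29  1.73  0.31  0.71 -0.12]
```

Call:
jog_arm([
  [0,0,0,-0.5,0.6,0,0],
  [0,0,0,-0.75,0.9,0,0],
  [0,0,0,-0.75,0.9,0,0],
  [0,0,0,-0.75,0.9,0,0],
  [0,0,0,-0.75,0.9,0,0],
  [0,0,0,-0.4,0.5,0,0],
  [0,0,0,0,0,0,0],
])

```text
clock: 38.87
ee_pos: [0.455, 0.019, 0.1728]
ee_rot: [-0.705, 0.709, 0.01, -0.014]
force: [-0.1, 0.6, -2.0]
opening: 0.041
```

```bash
python3 st.py
```

```text
t 38.87 p [0.455  0.019  0.1728] yaw 1.9 app [-0.005 -0.006 -1.   ] F [-0.1  0.6 -2. ] Tq [-0.06 -0.02 -0.03] op 0.041 q [-0.01  0.62 -0.22  2.13  0.32  0.43 -0.44]
```

Call:
jog_arm([
  [0,-0.15,0,0.27,0.2,0,0],
  [0,0,0,0,0,0,0],
  [0,0,0,-0.03,0,-0.35,0],
  [0,0,0,-0.03,0,-0.3,0],
  [0,0,0,0,0,0,0],
])

```text
clock: 39.28
ee_pos: [0.4643, 0.0244, 0.1495]
ee_rot: [-0.705, 0.709, 0.014, -0.009]
force: [-0.4, 0.1, -2.5]
opening: 0.0412
```

```bash
python3 st.py
```

```text
t 39.28 p [0.4643 0.0244 0.1495] yaw 1.9 app [ 0.008 -0.006 -1.   ] F [-0.4  0.1 -2.5] Tq [-0.07 -0.09 -0.01] op 0.0412 q [-0.04  0.67 -0.18  2.14  0.34  0.36 -0.47]
```

Call:
jog_arm([
  [0,0,0,-0.05,0,-0.4,0],
  [0,0,0,-0.04,0,-0.4,0],
  [0,0,0,-0.04,0,-0.4,0],
  [0,0,0,0,0,0,0],
])

```text
clock: 39.62
ee_pos: [0.4646, 0.0223, 0.1118]
ee_rot: [-0.705, 0.709, 0.014, -0.005]
force: [-3.3, 3.2, -6.0]
opening: 0.0411
```

```bash
python3 st.py
```

```text
t 39.62 p [0.4646 0.0223 0.1118] yaw 1.5 app [ 0.012 -0.006 -1.   ] F [-3.3  3.2 -6. ] Tq [ 0.76  0.63 -0.04] op 0.0411 q [-0.08  0.74 -0.12  2.17  0.37  0.24 -0.5 ]
```

Call:
jog_arm([
  [0,0,0,-0.02,0.03,-0.2,0],
  [0,0,0,-0.02,0,-0.2,0],
  [0,0,0,-0.01,0,-0.1,0],
  [0,0,0,0,0,0,0],
])

```text
clock: 39.95
ee_pos: [0.4645, 0.0236, 0.0964]
ee_rot: [-0.706, 0.708, 0.014, -0.004]
force: [-2.2, 2.9, -3.0]
opening: 0.0407
```

```bash
python3 st.py
```

```text
t 39.95 p [0.4645 0.0236 0.0964] yaw 1.5 app [ 0.014 -0.004 -1.   ] F [-2.2  2.9 -3. ] Tq [0.73 0.42 0.01] op 0.0407 q [-0.09  0.77 -0.1   2.18  0.38  0.2  -0.51]
```

Already past the shoulder, so this one is wide. Easing away from the side contact and lowering to the block.

Call:
jog_arm([
  [0,0,0,-0.07,0.06,-0.15,0],
  [0,0,0,-0.02,0.03,-0.2,0],
  [0,0,0,-0.02,0,-0.2,0],
  [0,0,0,-0.01,0,-0.12,0],
  [0,0,0,0,0,0,0],
])

```text
clock: 40.37
ee_pos: [0.4633, 0.0255, 0.0753]
ee_rot: [-0.705, 0.709, 0.015, -0.002]
force: [-1.4, 1.9, 2.5]
opening: 0.0407
```

```bash
python3 st.py
```

```text
t 40.37 p [0.4633 0.0255 0.0753] yaw 1.4 app [ 0.019 -0.005 -1.   ] F [-1.4  1.9  2.5] Tq [ 0.48  0.22 -0.06] op 0.0407 q [-0.13  0.82 -0.05  2.19  0.39  0.13 -0.53]
```

Contact came near the block. Releasing it to settle.

Call:
jog_arm([
  [0,0,0,-0.02,0,-0.05,0],
  [0,0,0,0,0,0,0.65],
  [0,0,0,0,0,0,0.65],
  [0,0,0,0,0,0,0.65],
  [0,0,0,0,0,0,0.65],
  [0,0,0,0,0,0,0.65],
  [0,0,0,0,0,0,0.65],
  [0,0,0,0,0,0,0.65],
  [0,0,0,0,0,0,0.65],
  [0,0,0,0,0,0,0.65],
  [0,0,0,0,0,0,0.65],
])

```text
clock: 41.28
ee_pos: [0.4649, 0.0254, 0.075]
ee_rot: [-0.705, 0.709, 0.017, 0.0]
force: [0.5, 0.4, 0.3]
opening: 0.0574
```

```bash
cat > fl.py <<'E'
from h import *
f=shot("scene","chk%d.png"%(status.state()["clock"]*10)); im=cv2.cvtColor(f["color"],cv2.COLOR_BGR2HSV)
m=(cv2.inRange(im,(10,90,25),(32,255,255)))
for y in range(160,206,2):
    r=np.nonzero(m[y,240:300])[0]
    if len(r)>4: print(y,r.min()+240,r.max()+240,end="; ")
E
python3 st.py; python3 fl.py
```

```text
t 41.28 p [0.4649 0.0254 0.075 ] yaw 1.4 app [ 0.024 -0.005 -1.   ] F [0.5 0.4 0.3] Tq [ 0.01 -0.03 -0.04] op 0.0574 q [-0.13  0.82 -0.05  2.19  0.39  0.12 -0.53]
182 261 276; 184 258 280; 186 258 281; 188 258 282; 190 258 282; 192 258 281; 194 259 280; 196 260 279; 198 262 276;
```

Flange rows 182–198 put it on the block, released. Into the case next to the longest.

Call:
jog_arm([
  [0,0,0,-0.06,0,0,0],
  [0,0,0,0,0,0,0],
  [0,0,0,0,0,0,0],
  [0,0,0,0,0,0,0],
  [0,0,0,0,0,0,0],
  [0,0,0,0,0,0.6,0],
  [0,0,0,0,0,0.9,0],
  [0,0,0,0,0,0.9,0],
  [0,0,0,0,0,0.9,0],
  [0,0,0,0,0,0.9,0],
  [0,0,0,0,0,0.2,0],
  [0,0,0,0,0,0,0],
])

```text
clock: 42.33
ee_pos: [0.4586, 0.0251, 0.2096]
ee_rot: [-0.705, 0.71, 0.014, -0.004]
force: [0.5, 0.1, -3.6]
opening: 0.0406
```

```bash
python3 st.py
```

```text
t 42.33 p [0.4586 0.0251 0.2096] yaw 1.5 app [ 0.014 -0.007 -1.   ] F [ 0.5  0.1 -3.6] Tq [ 0.01 -0.03 -0.  ] op 0.0406 q [ 0.01  0.55 -0.25  2.1   0.29  0.51 -0.44]
```

Call:
jog_arm([
  [0,0,0,-0.08,0.6,0,0],
  [0,0,0,-0.12,0.95,0,0],
  [0,0,0,-0.12,0.95,0,0],
  [0,0,0,-0.12,0.95,0,0],
  [0,0,0,-0.12,0.95,0,0],
  [0,0,0,-0.12,0.95,0,0],
  [0,0,0,-0.12,0.95,0,0],
  [0,0,0,-0.08,0.5,0,0],
  [0,0,0,0,0,0,0],
])

```text
clock: 43.08
ee_pos: [0.4236, 0.2316, 0.1965]
ee_rot: [-0.7, 0.714, 0.005, -0.007]
force: [-0.7, -0.1, -3.2]
opening: 0.0407
```

```bash
python3 st.py
```

```text
t 43.08 p [0.4236 0.2316 0.1965] yaw 1.0 app [-0.003 -0.019 -1.   ] F [-0.7 -0.1 -3.2] Tq [-0.01 -0.08  0.02] op 0.0407 q [-0.48  0.6  -0.2   2.03  0.24  0.55 -0.83]
```

Call:
jog_arm([
  [0.17,-0.15,0,0.22,0.2,-0.2,0],
  [0,0,0,-0.03,0,-0.7,0],
  [0,0,0,-0.03,0,-0.8,0],
  [0,0,0,-0.03,0,-0.8,0],
  [0,0,0,-0.03,0,-0.7,0],
  [0,0,0,0,0,0,0],
])

```text
clock: 43.58
ee_pos: [0.4246, 0.2317, 0.0908]
ee_rot: [-0.702, 0.712, 0.008, -0.005]
force: [0.2, -1.0, -2.5]
opening: 0.0411
```

```bash
python3 st.py
```

```text
t 43.58 p [0.4246 0.2317 0.0908] yaw 1.0 app [ 0.003 -0.013 -1.   ] F [ 0.2 -1.  -2.5] Tq [-0.05 -0.01 -0.02] op 0.0411 q [-0.55  0.79 -0.09  2.11  0.31  0.26 -0.9 ]
```

Call:
jog_arm([
  [0.1,0,0,0,0,-0.3,0],
  [0,0,0,0,0,-0.25,0],
  [0,0,0,0,0,-0.15,0],
  [0,0,0,0,0,-0.05,0],
  [0,0,0,0,0,0,0],
])

```text
clock: 44.0
ee_pos: [0.4242, 0.2265, 0.066]
ee_rot: [-0.703, 0.711, 0.005, -0.005]
force: [0.6, -0.1, -1.8]
opening: 0.0404
```

```bash
python3 st.py
```

```text
t 44.0 p [0.4242 0.2265 0.066 ] yaw 0.8 app [-0.    -0.012 -1.   ] F [ 0.6 -0.1 -1.8] Tq [-0.04 -0.11 -0.01] op 0.0404 q [-0.55  0.84 -0.07  2.12  0.32  0.19 -0.9 ]
```

Call:
jog_arm([
  [0,0,0,0,0,-0.05,0],
  [0,0,0,0,0,0,0.6],
  [0,0,0,0,0,0,0.6],
  [0,0,0,0,0,0,0.6],
  [0,0,0,0,0,0,0.6],
  [0,0,0,0,0,0.5,0.6],
  [0,0,0,0,0,1,0.6],
  [0,0,0,0,0,1,0.6],
  [0,0,0,0,0,1,0.7],
  [0,0,0,0,0,1,0.75],
  [0,0,0,0.3,-0.6,0.3,0.75],
  [0,0,0,0.6,-1,0,0.75],
])

```text
clock: 45.0
ee_pos: [0.4501, 0.186, 0.2195]
ee_rot: [-0.706, 0.708, 0.012, -0.008]
force: [0.8, 0.3, -0.2]
opening: 0.066
```

Call:
jog_arm([
  [0,0,0,0.6,-1,0,0.75],
  [0,0,0,0.6,-1,0,0.75],
  [0,0,0,0.6,-1,0,0.75],
  [0,0,0,0.6,-1,0,0.75],
  [0,0,0,0.6,-1,0,0.75],
  [0,0,0,0.6,-0.9,0,0.75],
  [0,0,0,0.3,-0.4,0,0.75],
  [0,0,0,0,0,0,0.75],
])

```text
clock: 45.67
ee_pos: [0.5753, -0.02, 0.2243]
ee_rot: [-0.705, 0.709, 0.014, -0.001]
force: [0.8, -0.3, -0.3]
opening: 0.0661
```

```bash
python3 st.py
python3 - <<'E'
from h import *
f=shot("scene","s10.png"); im=cv2.imread("pics/raw_s10.png")
a=cv2.resize(im[160:270,190:300],(400,400),interpolation=cv2.INTER_CUBIC);b=cv2.resize(im[120:260,290:430],(400,400),interpolation=cv2.INTER_CUBIC)
cv2.imwrite("pics/s10.png",np.hstack([a,b]))
print([(np.array(pix(f,p))-[190,160])*400/110 for p in ((.5805,-.032,.06),(.5805,-.032,0))])
E
```

```text
t 45.67 p [ 0.5753 -0.02    0.2243] yaw 1.3 app [ 0.018 -0.006 -1.   ] F [ 0.8 -0.3 -0.3] Tq [-0.05 -0.09 -0.  ] op 0.0661 q [ 0.12  0.66 -0.29  1.76  0.27  0.75 -0.28]
[array([168.98969287, 173.08057554]), array([170.39711935, 232.80441148])]
```

View pics/s10.png

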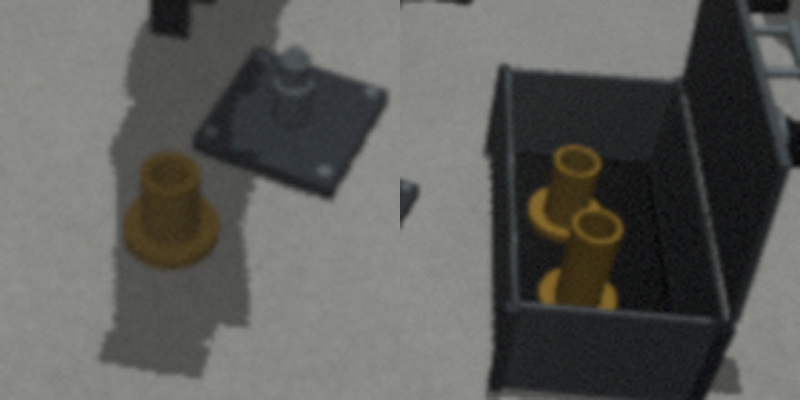

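Both wide sleeves stand upright in the case. The shortest, with its rim at (170,174), is as measured.

Call:
jog_arm([
  [0.05,0.1,0,0.18,-0.4,-0.4,0.75],
  [0,0,0,0,0,-0.8,0.75],
  [0,0,0,0,0,-0.9,0.75],
  [0,0,0,0,0,-0.9,0.75],
  [0,0,0,0,0,-0.4,0.75],
  [0,0,0,0,0,0,0.75],
])

```text
clock: 46.22
ee_pos: [0.5766, -0.019, 0.1215]
ee_rot: [0.709, -0.705, -0.017, 0.008]
force: [0.1, 0.0, 0.4]
opening: 0.066
```

```bash
python3 st.py
```

```text
t 46.22 p [ 0.5766 -0.019   0.1215] yaw 2.0 app [ 0.012  0.006 -1.   ] F [0.1 0.  0.4] Tq [-0.07 -0.03  0.03] op 0.066 q [ 0.09  0.81 -0.24  1.83  0.33  0.53 -0.32]
```

Call:
jog_arm([
  [0,0,0,0.12,-0.43,0,0.75],
  [0,0,0,0,0,0,0.75],
  [0,0,0,0,0,-0.5,0.75],
  [0,0,0,0,0,-0.6,0.75],
  [0,0,0,0,0,-0.6,0.75],
  [0,0,0,0,0,0,0.75],
])

```text
clock: 46.72
ee_pos: [0.5833, -0.0283, 0.076]
ee_rot: [0.71, -0.704, -0.022, 0.007]
force: [0.4, 0.9, -0.2]
opening: 0.0657
```

```bash
python3 st.py
```

```text
t 46.72 p [ 0.5833 -0.0283  0.076 ] yaw 2.3 app [ 0.021  0.009 -1.   ] F [ 0.4  0.9 -0.2] Tq [-0.07  0.04 -0.07] op 0.0657 q [ 0.09  0.88 -0.21  1.83  0.36  0.44 -0.32]
```

Call:
jog_arm([
  [-0.1,0.2,0,0,0,0,0.75],
  [0,0,0,0,0,0,0.75],
  [0,0,0,-0.08,-0.12,-0.5,0.75],
  [0,0,0,0,0,-0.5,0.75],
  [0,0,0,0,0,0,0.75],
])

```text
clock: 47.13
ee_pos: [0.5857, -0.0315, 0.0532]
ee_rot: [0.708, -0.706, -0.02, 0.008]
force: [0.1, 0.5, 0.6]
opening: 0.0663
```

```bash
python3 st.py
```

```text
t 47.13 p [ 0.5857 -0.0315  0.0532] yaw 2.3 app [ 0.018  0.003 -1.   ] F [0.1 0.5 0.6] Tq [-0.03 -0.03  0.04] op 0.0663 q [ 0.08  0.92 -0.18  1.83  0.37  0.41 -0.33]
```

Call:
jog_arm([
  [0,0,0,-0.12,0,-0.3,0.75],
  [0,0,0,-0.05,0,-0.1,0.75],
  [0,0,0,0,0,0,0],
  [0,0,0,0,0,0,0],
  [0,0,0,0,0,0,0],
  [0,0,0,0,0,0,0],
  [0,0,0,0,0,0,0],
  [0,0,0,0,0,0,0],
])

```text
clock: 47.8
ee_pos: [0.5843, -0.0314, 0.0484]
ee_rot: [0.708, -0.706, -0.024, 0.004]
force: [0.3, 0.5, -1.9]
opening: 0.0411
```

```bash
python3 st.py
```

```text
t 47.8 p [ 0.5843 -0.0314  0.0484] yaw 2.2 app [ 0.028  0.004 -1.   ] F [ 0.3  0.5 -1.9] Tq [-0.06  0.01 -0.03] op 0.0411 q [ 0.08  0.93 -0.17  1.84  0.38  0.38 -0.34]
```

Call:
jog_arm([
  [0,0,0,0,0,0.7,0],
  [0,0,0,0,0,1,0],
  [0,0,0,0,0,1,0],
  [0,0,0,0,0,1,0],
  [0,0,0,0,0,0.3,0],
  [0,0,0,-0.6,0.3,0,0],
  [0,0,0,-0.9,0.45,0,0],
  [0,0,0,-0.9,0.45,0,0],
  [0,0,0,-0.9,0.45,0,0],
  [0,0,0,-0.5,0.2,0,0],
  [0,0,0,0,0,0,0],
])

```text
clock: 48.72
ee_pos: [0.4637, 0.0235, 0.1697]
ee_rot: [0.708, -0.706, -0.021, 0.004]
force: [-0.5, -0.1, -2.9]
opening: 0.0408
```

```bash
python3 st.py
```

```text
t 48.72 p [0.4637 0.0235 0.1697] yaw 2.0 app [ 0.024  0.003 -1.   ] F [-0.5 -0.1 -2.9] Tq [-0.04 -0.04  0.06] op 0.0408 q [-0.02  0.62 -0.21  2.14  0.33  0.38 -0.46]
```

Call:
jog_arm([
  [0,0,0,-0.02,0.07,0,0],
  [0,0,0,0,0,0,0],
  [0,0,0,-0.03,0,-0.4,0],
  [0,0,0,-0.03,0,-0.4,0],
  [0,0,0,-0.03,0,-0.3,0],
  [0,0,0,0,0,0,0],
])

```text
clock: 49.22
ee_pos: [0.4667, 0.0248, 0.1345]
ee_rot: [0.708, -0.706, -0.022, -0.0]
force: [-0.0, -0.3, -2.7]
opening: 0.041
```

```bash
python3 st.py; python3 fl.py
```

```text
t 49.22 p [0.4667 0.0248 0.1345] yaw 1.8 app [ 0.032  0.004 -0.999] F [-0.  -0.3 -2.7] Tq [-0.05 -0.04 -0.03] op 0.041 q [-0.06  0.69 -0.15  2.16  0.37  0.28 -0.49]
164 259 280; 166 258 281; 168 257 282; 170 257 282; 172 258 281; 174 259 281; 176 260 279; 178 262 277;
```

Call:
jog_arm([
  [0,0.06,0,-0.11,0.06,0,0],
  [0,0,0,0,0,0,0],
  [0,0,0,-0.02,0,-0.25,0],
  [0,0,0,-0.02,0,-0.25,0],
  [0,0,0,0,0,0,0],
])

```text
clock: 49.68
ee_pos: [0.466, 0.0262, 0.1203]
ee_rot: [0.709, -0.705, -0.022, -0.002]
force: [-0.8, 0.3, -1.2]
opening: 0.0408
```

```bash
python3 st.py
```

```text
t 49.68 p [0.466  0.0262 0.1203] yaw 1.6 app [ 0.033  0.005 -0.999] F [-0.8  0.3 -1.2] Tq [ 0.05 -0.08  0.05] op 0.0408 q [-0.08  0.72 -0.13  2.18  0.37  0.23 -0.5 ]
```

Call:
jog_arm([
  [0,0,0,-0.08,0,0,0],
  [0,0,0,-0.03,0,-0.2,0],
  [0,0,0,-0.02,0,-0.25,0],
  [0,0,0,-0.02,0,-0.2,0],
  [0,0,0,0,0,0,0],
])

```text
clock: 50.1
ee_pos: [0.4613, 0.0265, 0.0987]
ee_rot: [0.709, -0.705, -0.022, -0.002]
force: [0.7, 0.6, -3.2]
opening: 0.0405
```

```bash
python3 st.py
```

```text
t 50.1 p [0.4613 0.0265 0.0987] yaw 1.7 app [ 0.034  0.006 -0.999] F [ 0.7  0.6 -3.2] Tq [ 0.09 -0.01 -0.04] op 0.0405 q [-0.1   0.76 -0.08  2.2   0.39  0.15 -0.52]
```

Call:
jog_arm([
  [0,0,0,0,0,-0.1,0],
  [0,0,0,0,0,-0.05,0],
  [0,0,0,0,0,0,0],
])

```text
clock: 50.35
ee_pos: [0.4618, 0.0268, 0.0943]
ee_rot: [0.709, -0.705, -0.023, -0.002]
force: [-0.8, -0.1, 4.6]
opening: 0.0408
```

```bash
python3 st.py
```

```text
t 50.35 p [0.4618 0.0268 0.0943] yaw 1.7 app [ 0.036  0.006 -0.999] F [-0.8 -0.1  4.6] Tq [ 0.1   0.28 -0.03] op 0.0408 q [-0.11  0.77 -0.08  2.21  0.39  0.14 -0.52]
```

Stopped at the shoulder, so it is narrow. Releasing it.

Call:
jog_arm([
  [0,0,0,0,0,0,0.65],
  [0,0,0,0,0,0,0.65],
  [0,0,0,0,0,0,0.65],
  [0,0,0,0,0,0,0.65],
  [0,0,0,0,0,0,0.65],
  [0,0,0,0,0,0,0.65],
  [0,0,0,0,0,0,0.65],
  [0,0,0,0,0,0,0.65],
  [0,0,0,0,0,0,0.65],
  [0,0,0,0,0,0,0.65],
])

```text
clock: 51.18
ee_pos: [0.4626, 0.0267, 0.0947]
ee_rot: [0.709, -0.705, -0.024, -0.003]
force: [0.8, 0.2, 0.4]
opening: 0.0569
```

```bash
python3 st.py; python3 fl.py
```

```text
t 51.18 p [0.4626 0.0267 0.0947] yaw 1.7 app [ 0.038  0.006 -0.999] F [0.8 0.2 0.4] Tq [-0.04 -0.11 -0.02] op 0.0569 q [-0.11  0.77 -0.08  2.2   0.39  0.14 -0.52]
176 259 281; 178 258 282; 180 258 282; 182 258 282; 184 259 282; 186 260 281; 188 262 278; 190 269 273;
```

Flange rows 176–190 match the shoulder position and the force is zero. Carrying it to the tray.

Call:
jog_arm([
  [0,0,0,0,0,0,0],
  [0,0,0,0,0,0,0],
  [0,0,0,0,0,0,0],
  [0,0,0,0,0,0,0],
  [0,0,0,0,0,0,0],
  [0,0,0,0,0,0.6,0],
  [0,0,0,0,0,0.9,0],
  [0,0,0,0,0,0.9,0],
  [0,0,0,0,0,0.4,0],
  [0,0,0,0,0,0,0],
])

```text
clock: 52.07
ee_pos: [0.4601, 0.0266, 0.1798]
ee_rot: [0.708, -0.706, -0.022, -0.0]
force: [-0.4, 0.1, -2.7]
opening: 0.0407
```

```bash
python3 st.py
```

```text
t 52.07 p [0.4601 0.0266 0.1798] yaw 1.8 app [ 0.031  0.004 -1.   ] F [-0.4  0.1 -2.7] Tq [-0.04 -0.08  0.02] op 0.0407 q [-0.02  0.6  -0.22  2.14  0.33  0.4  -0.47]
```

Call:
jog_arm([
  [0,0,0,0,-0.7,0.1,0],
  [0,0,0,0,-1,0.1,0],
  [0,0,0,0,-1,0,0],
  [0,0,0,0,-1,0,0],
  [0,0,0,0,-1,0,0],
  [0,0,0,0,-1,0,0],
  [0,0,0,0,-1,0,0],
  [0,0,0,0,-1,0,0],
  [0,0,0,0,-1,0,0],
  [0,0,0,0,-1,0,0],
  [0,0,0,0,-0.8,0,0],
  [0,0,0,0,0,0,0],
])

```text
clock: 53.07
ee_pos: [0.4519, -0.2997, 0.1738]
ee_rot: [0.711, -0.703, -0.02, 0.007]
force: [0.2, -0.4, -2.7]
opening: 0.0408
```

```bash
python3 st.py
```

```text
t 53.07 p [ 0.4519 -0.2997  0.1738] yaw 2.2 app [ 0.018  0.012 -1.   ] F [ 0.2 -0.4 -2.7] Tq [-0.13 -0.03  0.01] op 0.0408 q [ 0.74  0.71 -0.37  1.89  0.39  0.6   0.16]
```

Call:
jog_arm([
  [-0.1,-0.15,0,-0.1,-0.35,0,0],
  [0,0,0,0,0,0,0],
  [0,0,0,0,0,-0.7,0],
  [0,0,0,0,0,-0.8,0],
  [0,0,0,0,0,-0.8,0],
  [0,0,0,0,0,-0.7,0],
  [0,0,0,0,0,0,0],
])

```text
clock: 53.65
ee_pos: [0.4468, -0.3075, 0.0772]
ee_rot: [0.709, -0.705, -0.025, 0.004]
force: [0.4, 0.1, -3.1]
opening: 0.0412
```

```bash
python3 st.py
```

```text
t 53.65 p [ 0.4468 -0.3075  0.0772] yaw 2.3 app [ 0.029  0.007 -1.   ] F [ 0.4  0.1 -3.1] Tq [-0.04  0.01 -0.03] op 0.0412 q [ 0.68  0.86 -0.25  1.96  0.49  0.36  0.09]
```

Call:
jog_arm([
  [0,0,0,0,0,-0.3,0],
  [0,0,0,0,0,-0.3,0],
  [0,0,0,0,0,-0.15,0],
  [0,0,0,0,0,0,0],
])

```text
clock: 53.98
ee_pos: [0.4482, -0.3042, 0.0544]
ee_rot: [0.71, -0.704, -0.027, 0.005]
force: [0.0, 0.8, -0.1]
opening: 0.0411
```

```bash
python3 st.py
```

```text
t 53.98 p [ 0.4482 -0.3042  0.0544] yaw 2.6 app [ 0.03   0.009 -1.   ] F [ 0.   0.8 -0.1] Tq [-0.22  0.17 -0.04] op 0.0411 q [ 0.66  0.9  -0.22  1.96  0.51  0.31  0.08]
```

Down on the tray floor. Releasing, then retreating up and toward the base side for a clear view.

Call:
jog_arm([
  [0,0,0,0,0,0,0.65],
  [0,0,0,0,0,0,0.65],
  [0,0,0,0,0,0,0.65],
  [0,0,0,0,0,0,0.65],
  [0,0,0,0,0,0.5,0.65],
  [0,0,0,0,0,1,0.65],
  [0,0,0,0,0,1,0.65],
  [0,0,0,0,0,1,0.65],
  [0,0,0,0,0,1,0.65],
  [0,0,0,0,0,1,0.65],
  [0,0,0,-0.3,-1,0,0.65],
  [0,0,0,-0.3,-1,0,0.65],
])

```text
clock: 54.98
ee_pos: [0.435, -0.3605, 0.2336]
ee_rot: [0.709, -0.705, -0.035, 0.006]
force: [0.2, -0.1, -0.2]
opening: 0.0574
```

Call:
jog_arm([
  [0,0,0,-0.3,-1,0,0.65],
  [0,0,0,-0.3,-1,0,0.65],
  [0,0,0,-0.3,-1,0,0.65],
  [0,0,0,-0.3,-1,0,0.65],
  [0,0,0,-0.3,-1,0,0.65],
  [0,0,0,0,0,0,0.65],
  [0,0,0,0,0,0,0.65],
  [0,0,0,0,0,0,0.65],
])

```text
clock: 55.65
ee_pos: [0.3813, -0.5274, 0.2392]
ee_rot: [-0.704, 0.71, 0.032, 0.0]
force: [0.7, 0.2, 0.3]
opening: 0.0571
```

```bash
python3 st.py
python3 - <<'E'
from h import *
shot("scene","final.png",scale=1.56)
E
```

```text
t 55.65 p [ 0.3813 -0.5274  0.2392] yaw 2.5 app [ 0.045 -0.007 -0.999] F [0.7 0.2 0.3] Tq [-0.02 -0.08  0.  ] op 0.0571 q [ 1.14  0.75 -0.47  1.52  0.36  0.92  0.62]
```

View pics/final.png

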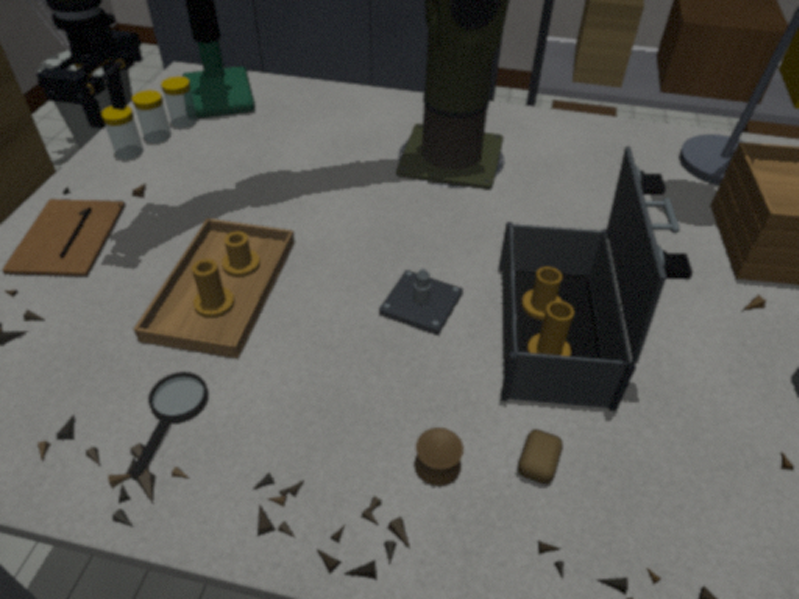

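All four sleeves stand upright: two in the case at (546,290) and (556,330), and two in the tray at (208,287) and (238,252). The lid is open and the magnifier and fossils are where they started. Handing in.

```bash
python3 -c "
from cell import ticket
print(ticket.close_job())"
```

```text
the job is handed in; nothing more can be done
None
```

I finished the whole task and handed the job in at about 56 s on the robot's clock; the hand-in gives no verdict.

- **Fasteners and lid:** I turned both cams clockwise to their end stops, then swung the lid open to about 1.5 rad. I worked that angle out from the handle's path; the last picture shows the lid standing open.
- **Longest and third sleeves:** both went right down to the block on the gauge pin, were released there, and now stand in the case.
- **Second and shortest sleeves:** both stopped on the pin's shoulder, were released there, and now stand in the tray.

**Last checks:** the final picture shows all four sleeves upright in the right container, the lid open, and the magnifier and both fossils where they started. The arm is clear, with the force reading near zero. I judged "upright" and "not moved" by eye from that picture rather than measuring them.

**Mended on the way:**
- The first closing on cam_1 caught its 40 mm disc instead of the bar, so I lifted the gripper and gripped again.
- The first grip on the second sleeve was about 8 mm off-centre, so I released it and gripped again.
- The descents drifted sideways by up to 15 mm, which I corrected before gripping or seating the sleeves.

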